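# Pin the flask clamp shut

## Robot

A 6-joint arm with a two-finger parallel gripper is mounted at the origin on the work surface. World frame = base frame: x ahead of the robot, y to its left, z up, the work surface at z = 0. Lengths are in m, angles in rad, forces in N, time in s.
With the tool pointing down it reaches from about 0.35 to 0.775 m from the base axis. Payload 5.5 kg.
Tool frame: the origin (TCP) lies at the very end of the fingers, on their centre line; the grasp point (between the pads) lies hold_point_z behind it (hold_point_z is the distance from the TCP to the grasp point, in m); x points along the fingers, y is the direction in which the jaws open and shut, and the axes are right-handed (so a half turn about x gives the same grasp; the last joint's range is limited). The gripper opens to 85 mm and grips with 20 to 120 N. Pads are 22 mm wide; open, the fingers measure 114 mm over their backs; the gripper's body (76 mm by 85 mm) begins 54 mm behind the grasp point. The pads swing forward as they close: fully open they stand 13 mm farther back than shut.
Start: joints at [1.165, 0.313, 0.046, 1.304, 0, 1.431], TCP at [0.151, 0.555, 0.231] pointing down, gripper open.
Joint ranges: [-2.76, 2.76], [-0.86, 1.69], [-1.03, 1.26], [-2.2, 2.34], [-1.47, 1.5], [-3.14, 3.14]. Speed limits (rad/s): [2.57, 2.57, 3.14, 3.14, 3.14, 3.14].

## Interface

Orientations are given as a unit quaternion [w, x, y, z].
In Python, from workcell import * gives the robot as it stands. The module is installed in compiled form; this text tells all that it offers.
- The arm moves only by the tool step_arm, never from a script. Its argument "targets" is a list of rows, each a list of 3 entries, a list of its own where there are three numbers: the turn, a rotation vector about the tool's x, y, z in degrees, then the shift along the tool's x, y, z in cm, then the finger opening in cm, from 0 to 8.54. A call has exactly 10 rows; each row shifts and turns the commanded pose from where the row before left it, along the tool's axes as they then stand; what a row does not reach is not made up. A row lasts 1/10 s, in which the tool goes at most 50 mm and 8.59 degrees, less where a joint would pass 70% of its speed; a pose out of reach is approached as far as the arm can. A call with a gripper value outside its range is refused whole. The fingers move at their own pace and stop on an object; "force" is the grip in N (left out, the last holds). Time passes only in rows, so rows that do not move let the fingers close, or fill a call up. It gives the time, the measured TCP pose, the force and the opening at its end, in the units of the state.
- get_state(): the state, without advancing time (a new reading comes with each control period).
- read_camera(name): name is "side" or "top" or "wrist"; returns the picture (384x512x3 uint8, red, green, blue); there is no depth.
- camera_model(name): a dict with "fx", "fy", "cx", "cy" (pixels), "xyz" and "rotation" of the camera in the world; the wrist camera has in their place "T_tool_cam" (4x4, takes a point from camera to tool coordinates, whose origin is the TCP and whose axes are the tool frame's). Camera axes: x right, y down, z forward; pixel columns grow to the right and rows downward; lengths in m; the calibration is good to about 2 mm. A picture is of the moment at which its call begins: read the wrist's pose just before it. camera_model takes no time and is no camera call.
- hand_in(): hands the job in, once; it reports no verdict.
Trained networks look in the newest picture that a camera, given by its name, has taken for a name from the list of things; names that differ only in an ending like _2 or _b are one class to them, and where a whole thing is asked for, a point or a joint stands for the part that bears it (a point fixed in the world has none). Each returns a list of dicts, best first, with "p" (0 to 1); they miss things now and then, are a little off and sometimes report something else, mostly with a low value. They report only what shows in the picture. A call takes as long as a camera call. They do not tell look-alikes from the thing itself.
- find_in(camera, label): "extent" ([left, top, width, height] in pixels, round what is visible of it).
- silhouettes(camera, label): "mask" (384x512 bool, what is visible of it) and "extent" ([left, top, width, height] in pixels, round what is visible of it).
The state is a dict: "clock": time; "joint_pos": joint angles; "qvel": joint speeds; "tau": joint torques, N m; "tcp_pos": TCP position; "orientation": TCP orientation; "wrist_force": force on the tool from outside, world axes, zero at the start; "ft_torque": the same for the moment, N m; "finger_gap": finger opening in m.
Only numpy, scipy, OpenCV 4.12 (cv2) and the standard library are available. Lean on these libraries where they do the work, as an engineer would, in place of code of your own. Each camera call takes 0.05 s, during which the arm holds its last target.

## Task

Swing the flask clamp's bar shut into its fork. Then take the ball-lock pin from its parking block with both side buttons squeezed in, slide it down through the fork and the bar's eye and press its shoulder down on the sprung cup with about 10 newtons: enough for the balls to pass the fork, but never so hard that the cup's spring is squashed. Let go so that the balls lock the pin there, holding the cup down. Leave the other things on the bench alone and don't drop the pin.

Things in the scene. Friction and masses are not known exactly. Their poses are not given: they have to be found in the camera images.
- clamp: Flask clamp bolted to the bench: grey base plate 110 (x) x 215 (y) x 12 mm thick, round brass flask (72 mm across) in its middle. Origin: centre of the plate's underside; z up, +y towards the hinge post of the swing bar (at y = +75 mm, x = 0). The steel fork stands at the other end, round y = -65 mm, open towards -x and +y, its upright web on the -y side.
- hole (a point): Nominal axis (vertical) of the fork's holes, at the top face of the base plate. Nominal heights above it: lower cheek 24-32 mm, upper cheek 54-62 mm (44 x 44 mm plates, 14 mm hole). The fork is packed up and bolted through slots: its true axis lies up to 3 mm off in clamp x and in y, and fork and cup 0 to 12 mm higher than nominal; this must be found by feel or by eye.
- seat (a point): Nominal centre of the free sprung cup's top face, 76.5 mm above hole (true place up to 3 mm off sideways each way and 0 to 12 mm higher, as the fork). The cup is a ring on the upper cheek, 32 mm outside, 17 mm hole, 6 mm high, on a coil spring.
- bar (a joint): Swing bar, rad: 0 = shut against its stop, its eye (19 mm hole, 140 mm from the hinge axis) between the fork's cheeks in line with the nominal hole axis; grows to 1.0 as the eye swings out towards the clamp's -x. Turns level about the hinge post, friction 0.12 N m, stays where left. Bar 24 mm wide, 8 mm thick, top face 64.5 mm above the bench.
- knob (a point): Centre of the top face of the upright round knob on the swing bar: 16 mm across, 20 mm tall, 80 mm from the hinge axis, its top 84.5 mm above the bench. Push or pinch it from above to swing the bar.
- stand: Grey parking block 60 x 60 x 72 mm high, fixed, with a wide 24 mm hole down its middle in which the pin is parked. Origin: centre of its underside.
- pin: Ball-lock pin, about 110 to 180 g, upright, parked in the block. Origin: on its axis at the underside of its shoulder disc (30 mm across, 4 mm thick), which rests on the block; z up. Above the disc a black grip block 26 (x) x 24 (y) mm, from 4 to 48 mm above the origin, with a steel push button on its +y and on its -y side. Below: 12 mm shank.
- buttons (a point): Point on the pin's axis midway between its two buttons, 30 mm above the pin's origin. Buttons 18 mm across, each standing out 4 mm when free (32 mm over both). Pinching along the pin's y presses them flush with the block (12 N each) and draws the balls in; pinching along x does not.
- tip (a point): Tip of the pin, 67 mm below its origin, 4 mm across; it tapers up to the full 12 mm shank at 56 mm below the origin. Two locking balls on the pin's +x and -x sides, upper flank 49.7 mm below the origin, 19 mm across both when out; inside the shank while the buttons are pressed.
- button_a (a joint): Travel of the pin's +y button, m: 0 = free, 0.004 = fully pressed (the other button moves alike).
- ball_a (a joint): Draw-in of the pin's balls, m: 0 = fully out (locking), 0.004 = inside the shank.
- cup (a joint): Sprung cup on the fork, m pressed down: 0 = free; spring 2 N at first and 1.8 N more per mm. The pin's shoulder presses it. A locked pin holds it about 3 mm down (7 N): if the buttons are let go with it pressed less than 3.2 mm, the balls are still inside the lower cheek and the spring lifts the pin. Beyond 6.2 mm (13 N) the spring is squashed and spoilt. About 10.5 N (4.7 mm) is right.
- cast_a: white plaster tooth cast, about 60 x 55 x 26 mm, bystander; origin at the centre of its underside
- cast_b: second white plaster tooth cast, same size, bystander
- bowl: grey-green plastic mixing bowl, 120 mm across, 50 mm high, bystander
- jar: amber jar with white cap, 52 mm across, 70 mm high, bystander
- dish: shallow clear dish, 84 mm across, 14 mm high, bystander
- spatula: wax spatula lying flat, 170 mm long, bystander
- brush: bench brush lying flat, 150 mm long, bystander
Not all that is in view belongs to the job. Leave any blue or orange look-alike of the pin alone.

How it is judged:
On the way, in this order (a step that is already met when the one before it is completed fails the run):
1. the bar is swung shut (value of joint bar below 0.04 rad), for 0.2 s.
2. the pin is lifted clear of its block with its buttons pressed (value of joint button_a above 0.003 m and distance of pin from where it was at the start of the episode above 0.07 m), for 0.2 s.
3. the pin, buttons pressed, presses the cup down past the locking point (value of joint button_a above 0.003 m and value of joint cup above 0.0033 m and z of pin in the frame of clamp below 0.102 m and horizontal distance between pin and hole below 0.006 m), for 0.05 s.
At the end, for the whole second after the job is handed in: The pin stands upright (within 0.1 rad) through fork and bar eye, its axis within 6 mm of the nominal hole axis, its shoulder no more than 102 mm above the bench, at rest; its balls are out (drawn in by under 1 mm) and it holds the sprung cup 1.8 to 4.2 mm down; the bar is shut (under 0.04 rad) (value of joint cup between 0.0018 and 0.0042 m and z of pin in the frame of clamp below 0.102 m and value of joint ball_a below 0.001 m and horizontal distance between pin and hole below 0.006 m and angle between pin's own z axis and vertical below 0.1 rad and value of joint bar below 0.04 rad and linear speed of pin below 0.01 m/s); the robot touches nothing.
It fails at once if the cup's spring is squashed (pressed more than 6.2 mm, 13 N) (value of joint cup above 0.0062 m).
It fails at once if the pin is dropped or tipped over (more than 0.8 rad) (angle between pin's own z axis and vertical above 0.8 rad).
It fails at once if a bystander is moved more than 30 mm (distance of any of cast_a, cast_b, bowl, jar, dish, spatula, brush from where it was at the start of the episode above 0.03 m).
It also fails if it takes over 67 s, if anything falls off the work surface, if the arm or the gripper's body presses on something with over 40 N, if the wrist force passes 120 N, or if a joint passes its speed limit or range.

## Working session

There is one attempt and no reset: what is moved stays moved. The work goes in short steps, Python scripts to look and compute and a tool call to move; the robot and the scene stay as the last step left them, time stands still between calls to the robot, and variables do not carry over. Pictures are saved under pics/ and viewed, and the job is handed in when it is done.

Besides the shell and the picture viewer there is one more tool, called after ">>>" as name(argument=value, ...) on one line, values as JSON. step_arm: Moves the arm, as the interface text tells. Its arguments: {"type":"object","properties":{"targets":{"type":"array","items":{"type":"array"}},"force":{"type":"number"}},"required":["targets"]}

```bash
mkdir -p pics
cat > h.py <<'E'
from workcell import *
import numpy as np, cv2
from scipy.spatial.transform import Rotation as R
def tool():
    s=get_state(); q=s["orientation"]; T=np.eye(4)
    T[:3,:3]=R.from_quat([q[1],q[2],q[3],q[0]]).as_matrix(); T[:3,3]=s["tcp_pos"]; return T
def cam(name,T=None):
    m=camera_model(name); K=np.array([[m["fx"],0,m["cx"]],[0,m["fy"],m["cy"]],[0,0,1]])
    if "T_tool_cam" in m:
        X=(tool() if T is None else T)@np.array(m["T_tool_cam"]); return K,X[:3,:3],X[:3,3]
    return K,np.array(m["rotation"]).reshape(3,3),np.array(m["xyz"])
def proj(C,P):
    K,Rm,t=C; c=(np.atleast_2d(P)-t)@Rm; p=c@K.T; return p[:,:2]/p[:,2:]
def at_z(C,uv,z):
    K,Rm,t=C; d=Rm@np.linalg.inv(K)@np.array([uv[0],uv[1],1.]); return t+d*(z-t[2])/d[2]
def save(n,im,s=1.5): 
    cv2.imwrite("pics/"+n+".png",cv2.resize(im[:,:,::-1],None,fx=s,fy=s,interpolation=cv2.INTER_CUBIC))
E
python3 - <<'E'
from h import *
s=get_state()
print({k:np.round(v,3).tolist() for k,v in s.items()})
for n in ("top","side","wrist"):
    im=read_camera(n); save(n+"0",im); np.save(n+"0.npy",im)
    m=camera_model(n); print(n,{k:np.round(v,3).tolist() for k,v in m.items()})
for n in ("top","side"):
  for l in ("clamp","stand","pin","knob"):
    print(n,l,[(np.round(d["p"],2),np.round(d["extent"]).tolist()) for d in find_in(n,l)][:4])
E
```

```text
{'clock': 0.0, 'joint_pos': [1.165, 0.314, 0.045, 1.304, 0.0, 1.431], 'qvel': [0.001, -0.001, -0.001, 0.001, -0.001, 0.001], 'tau': [-0.0, -48.063, 29.853, 0.019, -0.0, -0.0], 'tcp_pos': [0.151, 0.554, 0.23], 'orientation': [0.701, 0.093, 0.701, -0.094], 'wrist_force': [-0.399, 0.012, -0.057], 'ft_torque': [0.012, 0.051, -0.058], 'finger_gap': 0.085}
top {'fx': 425.161, 'fy': 425.161, 'cx': 244.485, 'cy': 192.542, 'xyz': [0.467, -0.041, 1.479], 'rotation': [0.038, -0.695, 0.718, -0.02]}
side {'fx': 391.709, 'fy': 391.709, 'cx': 257.464, 'cy': 190.429, 'xyz': [-0.012, -0.744, 0.782], 'rotation': [-0.422, 0.841, -0.296, 0.16]}
wrist {'fx': 275.153, 'fy': 275.153, 'cx': 255.665, 'cy': 194.285, 'T_tool_cam': [[0.001, -0.319, 0.948, -0.143], [1.0, 0.0, -0.001, -0.0], [0.0, 0.948, 0.319, -0.082], [0.0, 0.0, 0.0, 1.0]]}
top clamp [(np.float64(0.95), [184.0, 179.0, 62.0, 38.0])]
top stand [(np.float64(0.84), [327.0, 212.0, 24.0, 18.0])]
top pin [(np.float64(0.66), [339.0, 238.0, 10.0, 9.0]), (np.float64(0.58), [307.0, 225.0, 13.0, 9.0]), (np.float64(0.51), [337.0, 216.0, 8.0, 9.0])]
top knob [(np.float64(0.65), [189.0, 195.0, 44.0, 21.0])]
side clamp [(np.float64(0.69), [197.0, 171.0, 67.0, 50.0])]
side stand [(np.float64(0.91), [282.0, 266.0, 34.0, 38.0])]
side pin [(np.float64(0.91), [269.0, 275.0, 14.0, 35.0]), (np.float64(0.82), [288.0, 253.0, 22.0, 21.0]), (np.float64(0.77), [260.0, 239.0, 12.0, 35.0]), (np.float64(0.23), [150.0, 185.0, 30.0, 30.0])]
side knob [(np.float64(0.77), [208.0, 170.0, 22.0, 34.0])]
```

```bash
python3 - <<'E'
s=open('h.py').read()
s=s.replace('return K,np.array(m["rotation"]).reshape(3,3),','q=m["rotation"]; return K,R.from_quat([q[1],q[2],q[3],q[0]]).as_matrix(),')
open('h.py','w').write(s)
E
python3 - <<'E'
from h import *
a=np.load("top0.npy");b=np.load("side0.npy")
save("topc",a[150:270,150:390],3.3);save("sidec",b[140:330,130:340],3.0)
C=cam("top");print(C)
print("clamp approx",at_z(C,(215,198),0.05),"stand",at_z(C,(339,221),0.072), at_z(C,(341,220),0.12))
E
```

```text
(array([[425.16117974,   0.        , 244.48501655],
       [  0.        , 425.16117974, 192.5417067 ],
       [  0.        ,   0.        ,   1.        ]]), array([[-0.03051623, -0.99613302,  0.0823879 ],
       [-0.99918591,  0.03257778,  0.02379496],
       [-0.02638696, -0.0815947 , -0.99631623]]), array([ 0.46734856, -0.04099508,  1.47940074]))
clamp approx [0.57031889 0.09326344 0.05      ] stand [ 0.4798179  -0.31495891  0.072     ] [ 0.48236083 -0.31207794  0.12      ]
```

View pics/top0.png

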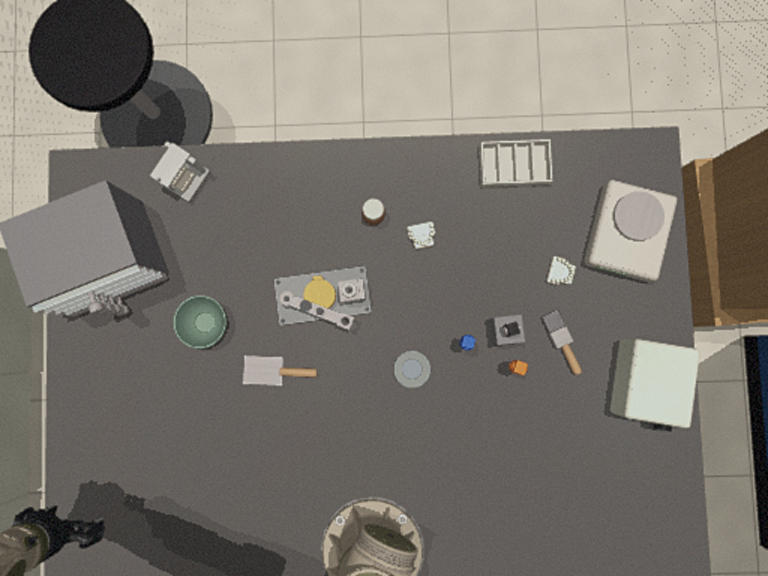

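View pics/side0.png

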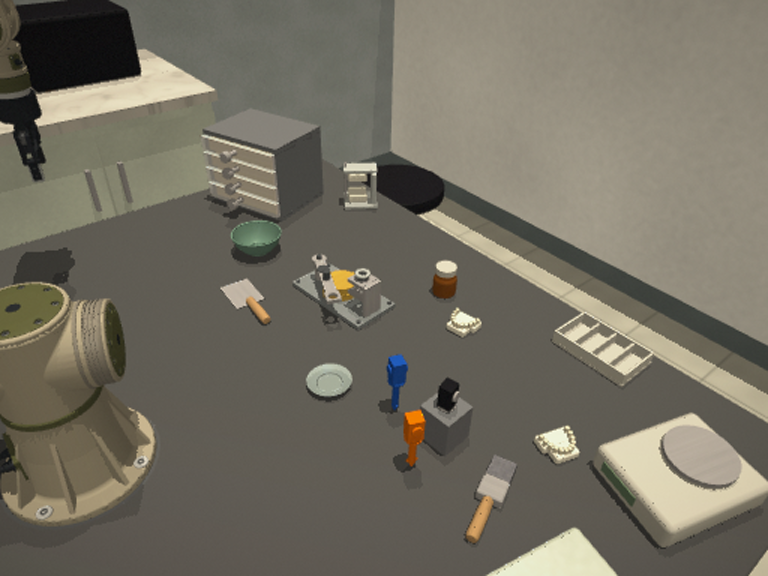

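```bash
ls pics
```

```text
side0.png
sidec.png
top0.png
topc.png
wrist0.png
```

View pics/topc.png

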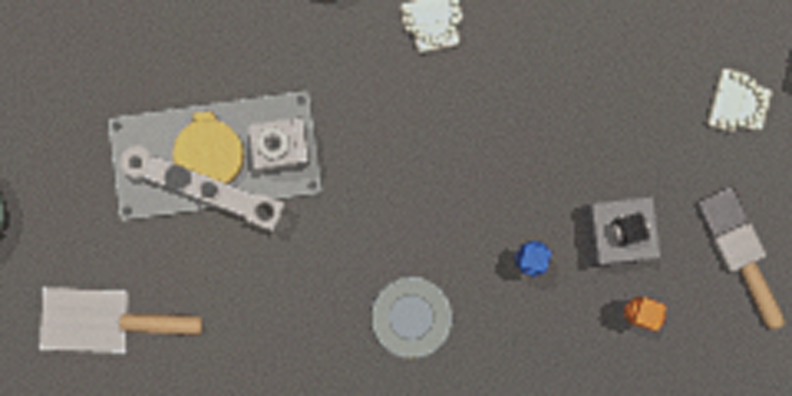

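View pics/sidec.png

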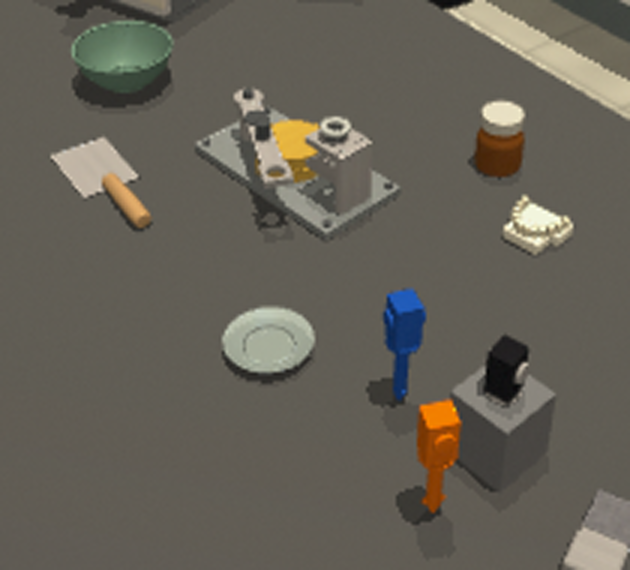

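```bash
cat >> h.py <<'E'
def plan(p,ydir=None,T=None):
    """shift & turn (about tool x) needed to go to p with tool down; shift in current tool axes"""
    T=tool() if T is None else T
    d=T[:3,:3].T@(np.array(p)-T[:3,3])*100
    print("shift cm (cur axes)",np.round(d,2),"dist",np.round(np.linalg.norm(d),2))
E
python3 - <<'E'
from h import *
T=tool();print(np.round(T,3))
C=cam("top")
for p in [(110,120),(307,93),(320,190),(122,219)]:
    print(at_z(C,(p[0]/3.3+150,p[1]/3.3+150),0.012))
for n,p,z in [("hinge",(135,160),.07),("eye",(265,210),.0645),("knob",(209,189),.0845),("dark",(178,177),.0845),("cup",(275,145),.095),("standc",(626,231),.072),("pin",(631,228),.12),("blue",(535,257),.1),("orange",(648,314),.1)]:
    print(n,np.round(at_z(C,(p[0]/3.3+150,p[1]/3.3+150),z),3))
E
```

```text
[[ 0.     0.263  0.965  0.151]
 [ 0.     0.965 -0.263  0.555]
 [-1.     0.    -0.     0.231]
 [ 0.     0.     0.     1.   ]]
[0.61722451 0.20625638 0.012     ]
[ 0.63888803 -0.00242438  0.012     ]
[ 0.53633953 -0.0129385   0.012     ]
[0.51252245 0.19558126 0.012     ]
hinge [0.57  0.172 0.07 ]
eye [0.515 0.042 0.064]
knob [0.537 0.096 0.085]
dark [0.55  0.127 0.085]
cup [0.578 0.029 0.095]
standc [ 0.483 -0.317  0.072]
pin [ 0.485 -0.313  0.12 ]
blue [ 0.46  -0.222  0.1  ]
orange [ 0.402 -0.329  0.1  ]
```

View pics/wrist0.png

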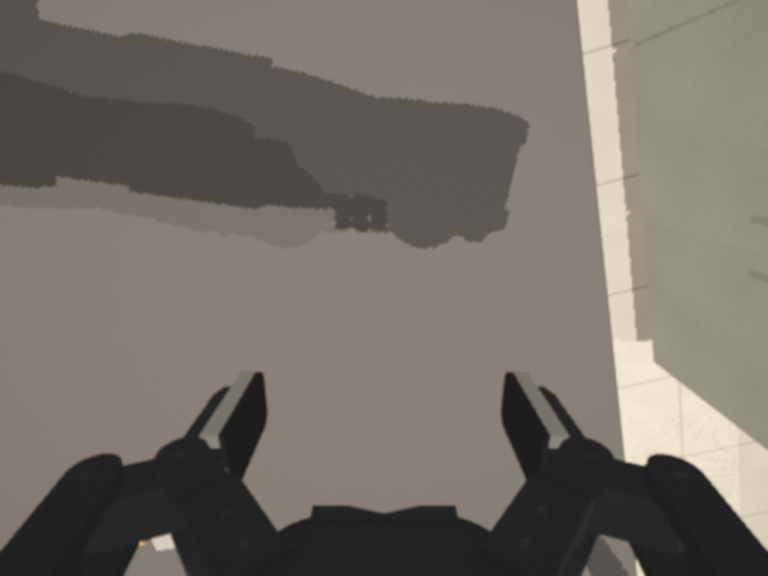

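>>> step_arm(targets=[[[-7.6,0,0],[0,0,0],8.5],[[-7.6,0,0],[0,0,0],8.5],[[0,0,0],[-0.5,-3.3,2.5],8.5],[[0,0,0],[-0.5,-3.3,2.5],8.5],[[0,0,0],[-0.5,-3.3,2.5],8.5],[[0,0,0],[-0.5,-3.3,2.5],8.5],[[0,0,0],[-0.5,-3.3,2.5],8.5],[[0,0,0],[-0.5,-3.3,2.5],8.5],[[0,0,0],[-0.5,-3.3,2.5],8.5],[[0,0,0],[-0.5,-3.3,2.5],8.5]])

```text
clock: 1.55
tcp_pos: [0.3517, 0.2894, 0.2718]
orientation: [0.707, 0.0, 0.707, 0.0]
wrist_force: [0.9, 0.8, 0.9]
finger_gap: 0.0851
```

>>> step_arm(targets=[[[0,0,0],[-0.5,-3.3,2.5],8.5],[[0,0,0],[-0.5,-3.3,2.5],8.5],[[0,0,0],[-0.5,-3.3,2.5],8.5],[[0,0,0],[-0.5,-3.3,2.5],8.5],[[0,0,0],[-0.5,-3.3,2.5],8.5],[[0,0,0],[-0.4,-3.6,2.4],8.5],[[0,0,0],[0,0,0],8.5],[[0,0,0],[0,0,0],8.5],[[0,0,0],[0,0,0],8.5],[[0,0,0],[0,0,0],8.5]])

```text
clock: 2.55
tcp_pos: [0.4991, 0.0907, 0.3004]
orientation: [0.707, -0.0, 0.707, 0.001]
wrist_force: [0.4, 0.1, -1.0]
finger_gap: 0.0848
```

Run:
```python
from h import *
T=tool();print(np.round(T,3));np.save("w1T.npy",T)
im=read_camera("wrist");save("w1",im);np.save("w1.npy",im)
C=cam("wrist",T)
for n,P in dict(hole=(.583,.032,.1),knob=(.537,.096,.0845),hinge=(.57,.172,.07)).items(): print(n,np.round(proj(C,P)*1.5))
```

```text
[[-0.    -0.001  1.     0.499]
 [ 0.     1.     0.001  0.091]
 [-1.     0.    -0.     0.3  ]
 [ 0.     0.     0.     1.   ]]
hole [[320. 344.]]
knob [[390. 291.]]
hinge [[467. 318.]]
```

View pics/w1.png

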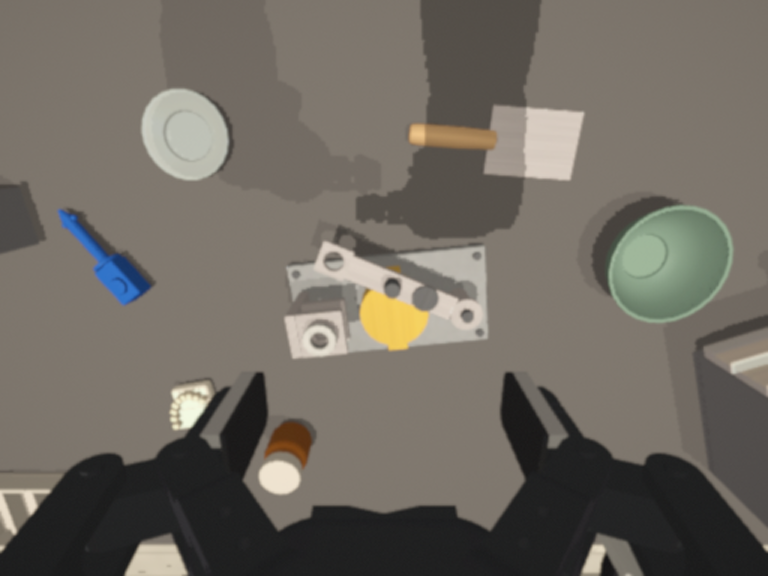

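Run:
```python
from h import *
im=np.load("w1.npy");T=np.load("w1T.npy");C=cam("wrist",T)
save("w1c",im[145:250,180:340],5)
print(find_in("wrist","knob")[:3],find_in("wrist","hinge") if 0 else "")
```

```text
[{'extent': [209.0, 159.5, 116.8, 59.0], 'p': 0.85}]
```

View pics/w1c.png

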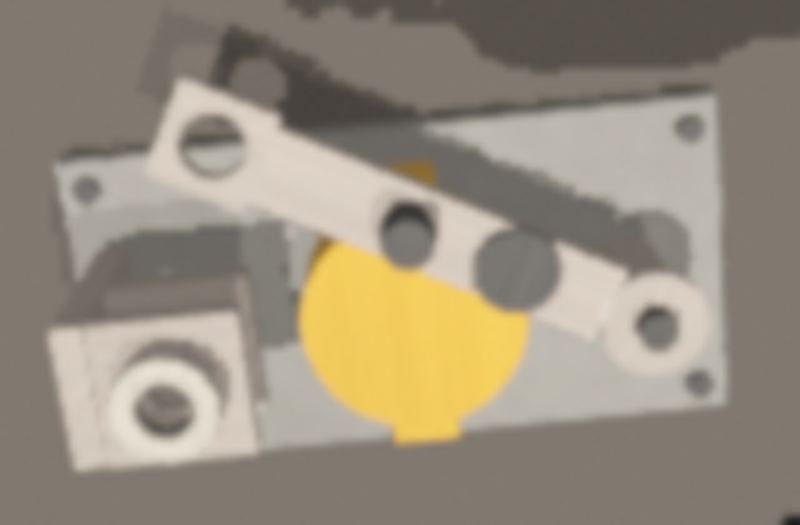

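Run:
```python
from h import *
T=np.load("w1T.npy");W=cam("wrist",T);A=cam("top")
f=lambda x,y:(180+x/5-.4,145+y/5-.4)
t=lambda x,y:(150+x/3.3-.35,150+y/3.3-.35)
for n,p in dict(tl=(57,160),tr=(715,93),br=(727,402),b1=(87,188),b2=(690,126),b3=(698,383)).items(): print(n,np.round(at_z(W,f(*p),.012),4))
for n,p,z in [("hinge",(655,326),.07),("eye",(212,145),.0645),("knob",(408,240),.0845)]: print(n,np.round(at_z(W,f(*p),z),4))
from scipy.optimize import least_squares
def tri(obs):
    return least_squares(lambda X:np.concatenate([(proj(C,X)[0]-p) for C,p in obs]),[.58,.03,.1])
r=tri([(W,f(163,408)),(A,t(274,144))]);print("cup",r.x,r.fun)
r=tri([(W,f(408,240)),(A,t(209,189))]);print("knob",r.x,r.fun)
for z in (.09,.095,.1): print(z,at_z(W,f(163,408),z),at_z(A,t(274,144),z))
```

```text
tl [ 0.5317 -0.0144  0.012 ]
tr [0.5094 0.1968 0.012 ]
br [0.6173 0.2094 0.012 ]
b1 [ 0.5411 -0.0053  0.012 ]
b2 [0.5202 0.1896 0.012 ]
b3 [0.6102 0.1989 0.012 ]
hinge [0.566  0.1704 0.07  ]
eye [0.5133 0.0426 0.0645]
knob [0.5349 0.0979 0.0845]
cup [0.58028719 0.03020338 0.09594347] [0.06285394 0.03645787 0.15123671 0.08168829]
knob [0.539156   0.09822244 0.07174121] [0.05690441 0.01717526 0.13443675 0.03389106]
0.09 [0.58303006 0.02908743 0.09      ] [0.58105745 0.03099827 0.09      ]
0.095 [0.58067604 0.02995528 0.095     ] [0.58064825 0.03073919 0.095     ]
0.1 [0.57832201 0.03082314 0.1       ] [0.58023905 0.03048011 0.1       ]
```

>>> step_arm(force=30, targets=[[[0,0,0],[0,0.1,-0.2],0],[[0,0,0],[3.8,0.1,-0.2],0],[[0,0,0],[3.8,0.1,-0.2],0],[[0,0,0],[3.8,0.1,-0.2],0],[[0,0,0],[3.8,0.1,-0.1],0],[[0,0,0],[3.8,0.1,0],0],[[0,0,0],[3.6,0,0],0],[[0,0,0],[0,0,0],0],[[0,0,0],[0,0,1],0],[[0,0,0],[0,0,1],0]])

```text
clock: 3.65
tcp_pos: [0.5133, 0.0959, 0.0766]
orientation: [0.709, 0.0, 0.706, 0.0]
wrist_force: [-0.1, -0.8, 0.2]
finger_gap: -0.0001
```

>>> step_arm(targets=[[[0,0,0],[0,0,0.4],0],[[0,0,0],[0,0,0.4],0],[[0,0,0],[0,0,0.4],0],[[0,0,0],[0,0,0.4],0],[[0,0,0],[0,0,0.4],0],[[0,0,0],[0,0,0.4],0],[[0,0,0],[0,0,0.4],0],[[0,0,0],[0,0,0.3],0],[[0,0,0],[0,0,0.3],0],[[0,0,0],[0,0,0.1],0]])

```text
clock: 4.65
tcp_pos: [0.5464, 0.0957, 0.0743]
orientation: [0.707, 0.0, 0.707, -0.0]
wrist_force: [-1.4, -2.2, -0.1]
finger_gap: -0.0001
```

Run:
```python
from h import *
T=tool();print(np.round(T,3),get_state()["wrist_force"])
im=read_camera("wrist");save("w2",im);im=read_camera("side");save("s2",im[140:230,180:280],6)
```

```text
[[ 0.     0.001  1.     0.546]
 [ 0.     1.    -0.001  0.096]
 [-1.     0.     0.     0.074]
 [ 0.     0.     0.     1.   ]] [-1.37664039 -2.1740948  -0.06408184]
```

View pics/w2.png

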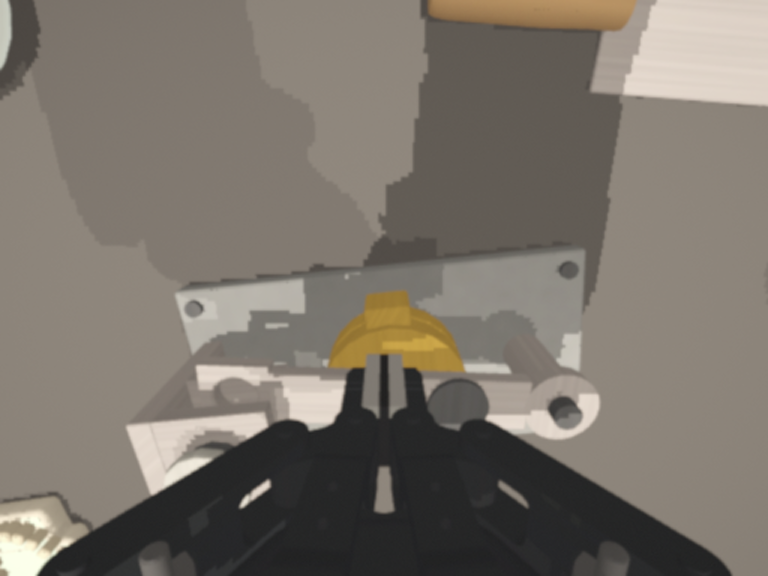

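View pics/s2.png

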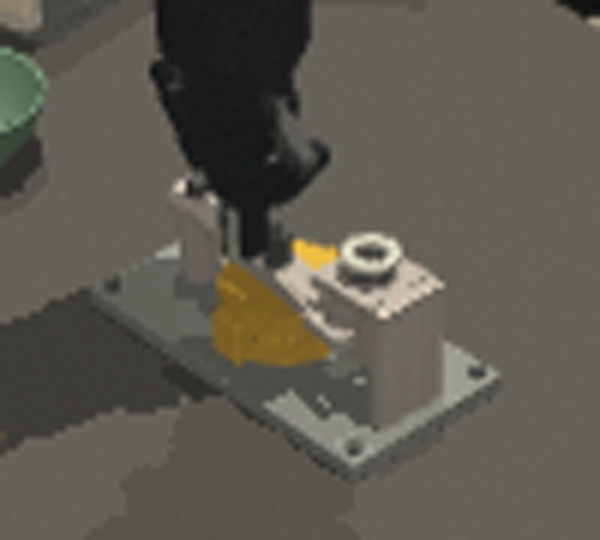

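>>> step_arm(targets=[[[0,0,0],[0,0,0.2],0],[[0,0,0],[0,0,0.2],0],[[0,0,0],[0,0,0.2],0],[[0,0,0],[0,0,0.1],0],[[0,0,0],[0,0,0.1],0],[[0,0,0],[0,0,0.1],0],[[0,0,0],[0,0,0.05],0],[[0,0,0],[0,0,0.05],0],[[0,0,0],[0,0,0],0],[[0,0,0],[0,0,0],0]])

```text
clock: 5.75
tcp_pos: [0.5559, 0.0957, 0.0743]
orientation: [0.707, 0.0, 0.707, -0.0]
wrist_force: [-1.7, -1.8, 0.5]
finger_gap: 0.0
```

>>> step_arm(targets=[[[0,0,0],[0,0,0.05],0],[[0,0,0],[0,0,0.05],0],[[0,0,0],[0,0,0.05],0],[[0,0,0],[0,0,0.05],0],[[0,0,0],[0,0,0],0],[[0,0,0],[0,0,0],0],[[0,0,0],[0,0,0],0],[[0,0,0],[0,0,0],0],[[0,0,0],[0,0,0],0],[[0,0,0],[0,0,0],0]])

```text
clock: 6.75
tcp_pos: [0.5579, 0.0957, 0.0743]
orientation: [0.707, 0.0, 0.707, -0.0]
wrist_force: [-1.6, -0.8, 0.2]
finger_gap: -0.0001
```

>>> step_arm(targets=[[[0,0,0],[0,0,0.05],0],[[0,0,0],[0,0,0.05],0],[[0,0,0],[0,0,0.05],0],[[0,0,0],[0,0,0.05],0],[[0,0,0],[0,0,0.05],0],[[0,0,0],[0,0,0.05],0],[[0,0,0],[0,0,0],0],[[0,0,0],[0,0,0],0],[[0,0,0],[0,0,0],0],[[0,0,0],[0,0,0],0]])

```text
clock: 7.75
tcp_pos: [0.5581, 0.0957, 0.0741]
orientation: [0.705, 0.0, 0.709, -0.0]
wrist_force: [-10.3, -0.2, 7.0]
finger_gap: 0.0002
```

Run:
```python
from h import *
T=tool();np.save("w3T.npy",T)
im=read_camera("wrist");save("w3",im);np.save("w3.npy",im)
```

```text
(no output)
```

View pics/w3.png

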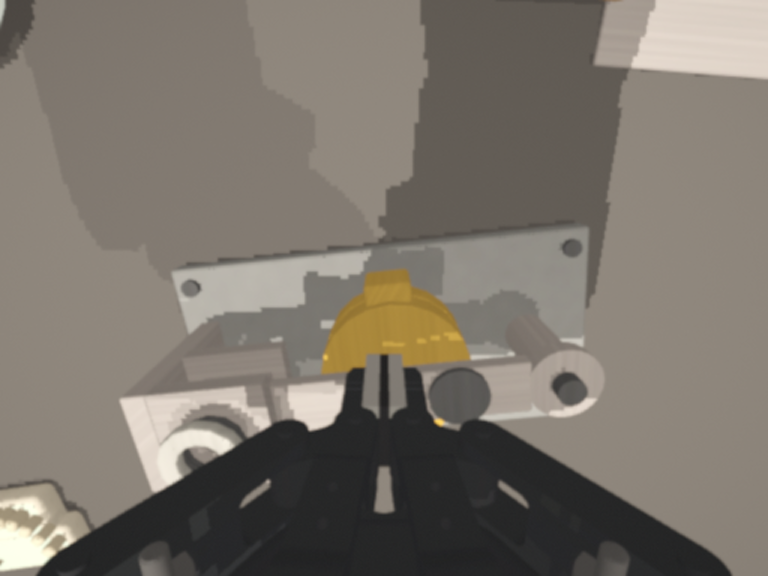

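>>> step_arm(targets=[[[0,0,0],[0,0,-0.6],0],[[0,0,0],[0,0,-1.0],0],[[0,0,0],[-3,0,-0.5],0],[[0,0,0],[-4,-1,0],4],[[0,0,0],[-4,-1.5,0],8.5],[[0,0,0],[-3.5,-2,0.8],8.5],[[0,0,0],[0,-2,0.8],8.5],[[0,0,0],[0,0,0],8.5],[[0,0,0],[0,0,0],8.5],[[0,0,0],[0,0,0],8.5]])

```text
clock: 8.8
tcp_pos: [0.5549, 0.0313, 0.2184]
orientation: [0.707, 0.0, 0.708, 0.0]
wrist_force: [0.2, 0.9, 0.9]
finger_gap: 0.0852
```

Run:
```python
from h import *
T=tool();np.save("w4T.npy",T);print(T[:3,3])
im=read_camera("wrist");save("w4",im);np.save("w4.npy",im)
C=cam("wrist",T);p=proj(C,(.580,.030,.096))[0];print(p)
x,y=p.astype(int); x0,y0=x-65,y-50; print(x0,y0)
save("w4c",im[y0:y0+100,x0:x0+130],6)
```

```text
[0.55491583 0.03128731 0.2184065 ]
[254.78773794 211.06434191]
189 161
```

View pics/w4.png

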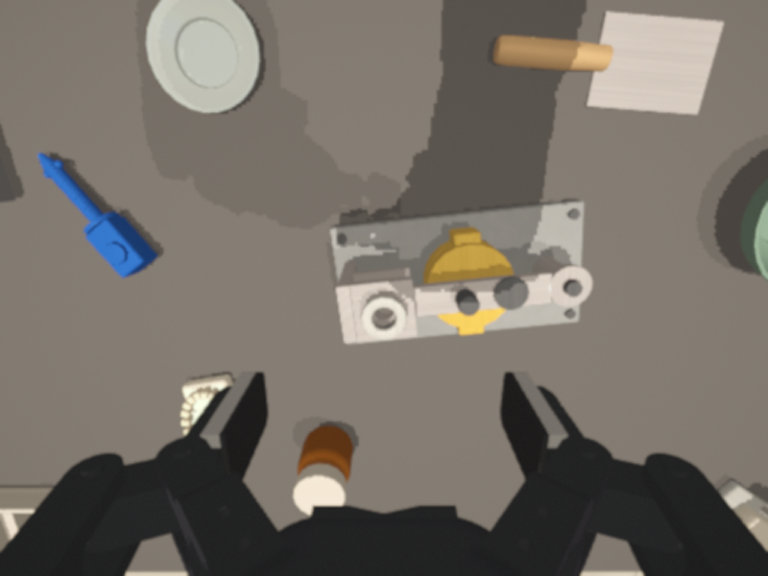

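View pics/w4c.png

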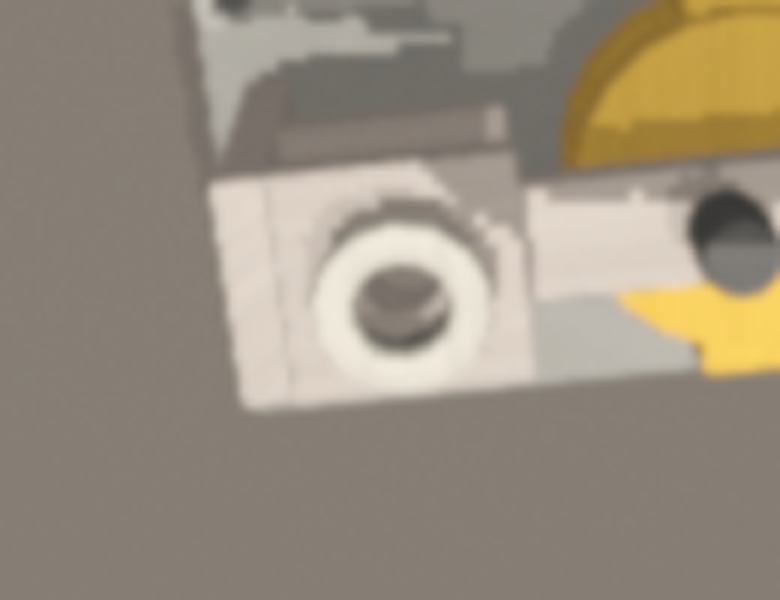

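>>> step_arm(targets=[[[0,0,0],[0,0,-2],8.5],[[0,0,0],[0,0,-2],8.5],[[0,0,0],[0,0,-2],8.5],[[0,0,0],[0,0,0],8.5],[[0,0,0],[0,0,0],8.5],[[0,0,0],[0,0,0],8.5],[[0,0,0],[0,0,0],8.5],[[0,0,0],[0,0,0],8.5],[[0,0,0],[0,0,0],8.5],[[0,0,0],[0,0,0],8.5]])

```text
clock: 9.85
tcp_pos: [0.496, 0.0306, 0.2192]
orientation: [0.707, 0.0, 0.707, -0.0]
wrist_force: [0.9, 0.3, -0.4]
finger_gap: 0.085
```

Run:
```python
from h import *
T=tool();np.save("w5T.npy",T);print(T[:3,3])
im=read_camera("wrist");np.save("w5.npy",im)
C=cam("wrist",T);p=proj(C,(.580,.030,.096))[0];print(p)
x,y=p.astype(int); x0,y0=x-65,y-50; print(x0,y0)
save("w5c",im[y0:y0+100,x0:x0+130],6)
```

```text
[0.49598595 0.03062935 0.21917143]
[255.54490598 259.98770317]
190 209
```

View pics/w5c.png

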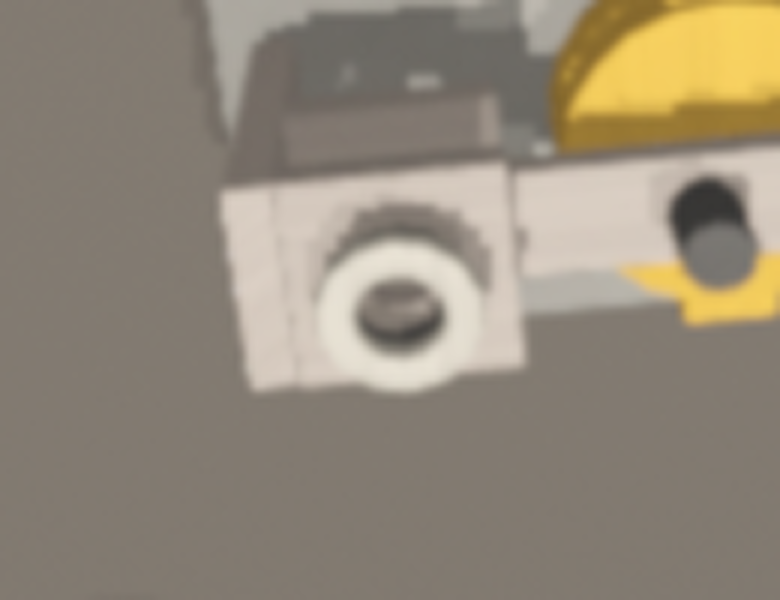

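```bash
cat > tri.py <<'E'
from h import *
from scipy.optimize import least_squares
Ws=[cam("wrist",np.load(f"w{i}T.npy")) for i in (1,4,5)];A=cam("top")
obs=[(Ws[0],(212.2,226.2)),(Ws[1],(255.4,211.9)),(Ws[2],(256.2,261.1)),(A,(232.7,193.3))]
for o in (obs,obs[:3],obs[1:3]):
    r=least_squares(lambda X:np.concatenate([(proj(C,X)[0]-p) for C,p in o]),[.58,.03,.1]);print(r.x,np.round(r.fun,2))
for C,p in obs:
    print([np.round(at_z(C,p,z),4)[:2] for z in (.09,.095,.1)])
# size of ring
for C,p,s in [(Ws[1],(255.4,211.9),177/6),(Ws[2],(256.2,261.1),164/6)]:
    d=275.15*.032/s; K,Rm,t=C; v=np.linalg.inv(K)@[p[0],p[1],1]; print("size pos",t+Rm@(v*d))
E
python3 tri.py
```

```text
[0.57982584 0.03062877 0.09826164] [ 0.1   0.45 -0.01 -0.17 -0.09 -0.13 -0.03  0.16]
[0.57946288 0.03066171 0.09894419] [ 0.04  0.43  0.02 -0.25 -0.06 -0.08]
[0.58005337 0.03067779 0.09816301] [ 0.04 -0.   -0.04  0.  ]
[array([0.583 , 0.0291]), array([0.5807, 0.03  ]), array([0.5783, 0.0308])]
[array([0.5834, 0.0306]), array([0.5813, 0.0306]), array([0.5793, 0.0306])]
[array([0.5852, 0.0307]), array([0.582 , 0.0307]), array([0.5789, 0.0307])]
[array([0.581 , 0.0309]), array([0.5806, 0.0307]), array([0.5802, 0.0304])]
size pos [0.58570863 0.03061789 0.08428514]
size pos [0.590551   0.03074047 0.08151834]
```

>>> step_arm(targets=[[[0,0,0],[-0.7,-3.8,-0.8],8.5],[[0,0,0],[-0.7,-3.8,-0.8],8.5],[[0,0,0],[-0.7,-3.8,-0.8],8.5],[[0,0,0],[-0.7,-3.8,-0.8],8.5],[[0,0,0],[-0.7,-3.8,-0.8],8.5],[[0,0,0],[-0.7,-3.8,-0.8],8.5],[[0,0,0],[-0.7,-3.8,-0.8],8.5],[[0,0,0],[-0.7,-3.8,-0.8],8.5],[[0,0,0],[-0.5,-3.6,-0.6],8.5],[[0,0,0],[0,0,0],8.5]])

```text
clock: 10.9
tcp_pos: [0.4252, -0.3137, 0.2805]
orientation: [0.707, 0.001, 0.707, -0.003]
wrist_force: [0.4, 0.8, -0.2]
finger_gap: 0.0854
```

Run:
```python
from h import *
T=tool();np.save("w6T.npy",T);print(T[:3,3])
im=read_camera("wrist");np.save("w6.npy",im);save("w6",im)
C=cam("wrist",T);p=proj(C,(.484,-.315,.1))[0];print(p)
x,y=p.astype(int); x0,y0=x-65,y-50; print(x0,y0)
save("w6c",im[y0:y0+100,x0:x0+130],6)
```

```text
[ 0.42517795 -0.31370417  0.28046794]
[255.60533872 218.18076021]
190 168
```

View pics/w6.png

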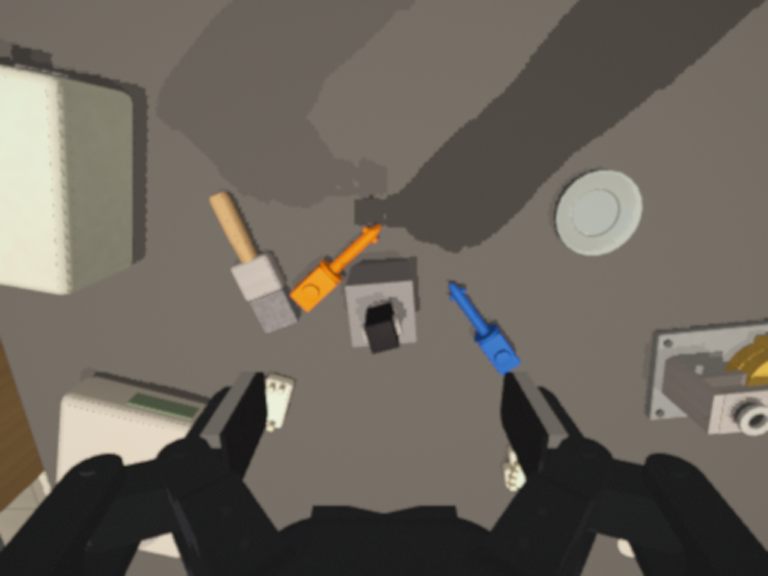

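View pics/w6c.png

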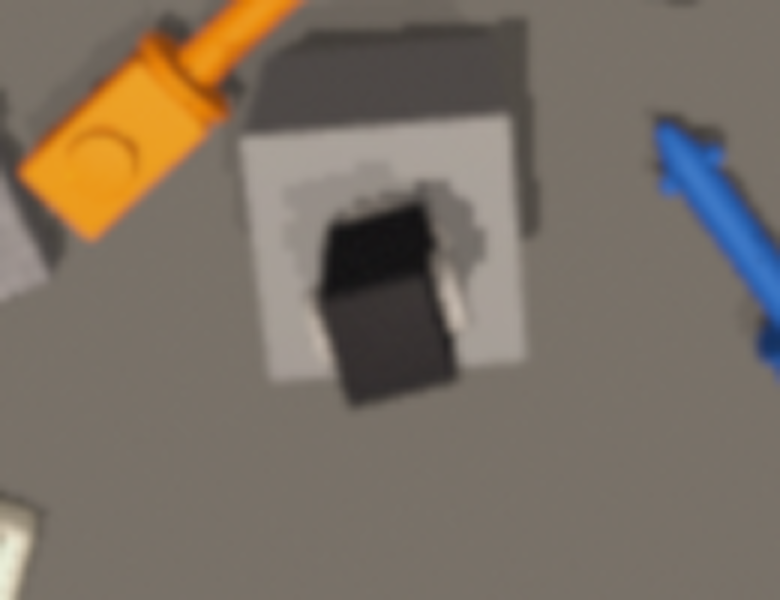

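Run:
```python
from h import *
T=np.load("w6T.npy");C=cam("wrist",T)
q=[(320,295),(432,275),(458,380),(350,405)]
P=np.array([at_z(C,(190+x/6-.4,168+y/6-.4),.12) for x,y in q]);print(np.round(P,4),P.mean(0))
print([np.linalg.norm(P[i]-P[i-1]) for i in range(4)])
e=(P[1]-P[0]+P[2]-P[3]);print("yaw of jaw axis",np.degrees(np.arctan2(-e[0],e[1])))
e=(P[3]-P[0]+P[2]-P[1]);print("yaw from other",np.degrees(np.arctan2(e[1],e[0])))
B=[(243,133),(510,113),(527,357),(268,382)]
P=np.array([at_z(C,(190+x/6-.4,168+y/6-.4),.072) for x,y in B]);print(np.round(P,4),P.mean(0))
print([np.linalg.norm(P[i]-P[i-1]) for i in range(4)])
```

```text
[[ 0.4733 -0.33    0.12  ]
 [ 0.4691 -0.3077  0.12  ]
 [ 0.4922 -0.3024  0.12  ]
 [ 0.4977 -0.3244  0.12  ]] [ 0.48310474 -0.31614065  0.12      ]
[np.float64(0.025020652018652247), np.float64(0.022708151955645624), np.float64(0.02364846891123275), np.float64(0.02268243108461465)]
yaw of jaw axis 12.39739535748207
yaw from other 12.956940285526851
[[ 0.4547 -0.3491  0.072 ]
 [ 0.4503 -0.2896  0.072 ]
 [ 0.51   -0.2846  0.072 ]
 [ 0.5162 -0.3454  0.072 ]] [ 0.48279409 -0.31716271  0.072     ]
[np.float64(0.06159551248031367), np.float64(0.059690099336749285), np.float64(0.05986689239811997), np.float64(0.06108666452656116)]
```

>>> step_arm(targets=[[[-6.4,0,0],[0,0,0],8.5],[[-6.3,0,0],[0,0,0],8.5],[[0,0,0],[3.5,-0.7,1.4],8.5],[[0,0,0],[3.5,-0.8,1.3],8.5],[[0,0,0],[0,0,0],8.5],[[0,0,0],[0,0,0],8.5],[[0,0,0],[0,0,0],8.5],[[0,0,0],[0,0,0],8.5],[[0,0,0],[0,0,0],8.5],[[0,0,0],[0,0,0],8.5]])

```text
clock: 11.95
tcp_pos: [0.4554, -0.3183, 0.2113]
orientation: [0.703, -0.078, 0.702, 0.078]
wrist_force: [0.2, -0.4, 0.1]
finger_gap: 0.0851
```

Run:
```python
from h import *
import workcell; print([n for n in dir(workcell) if not n.startswith('_')])
T=tool();np.save("w7T.npy",T);print(np.round(T,3))
im=read_camera("wrist");np.save("w7.npy",im)
C=cam("wrist",T);p=proj(C,(.4831,-.316,.11))[0];print(p)
x,y=p.astype(int); x0,y0=x-65,y-50; print(x0,y0)
save("w7c",im[y0:y0+100,x0:x0+130],6)
```

```text
['MotionError', 'camera_model', 'find_in', 'get_state', 'hand_in', 'hold_point_z', 'read_camera', 'silhouettes']
[[ 0.001 -0.219  0.976  0.455]
 [-0.001  0.976  0.219 -0.318]
 [-1.    -0.001  0.001  0.211]
 [ 0.     0.     0.     1.   ]]
[252.20006784 221.41200639]
187 171
```

View pics/w7c.png

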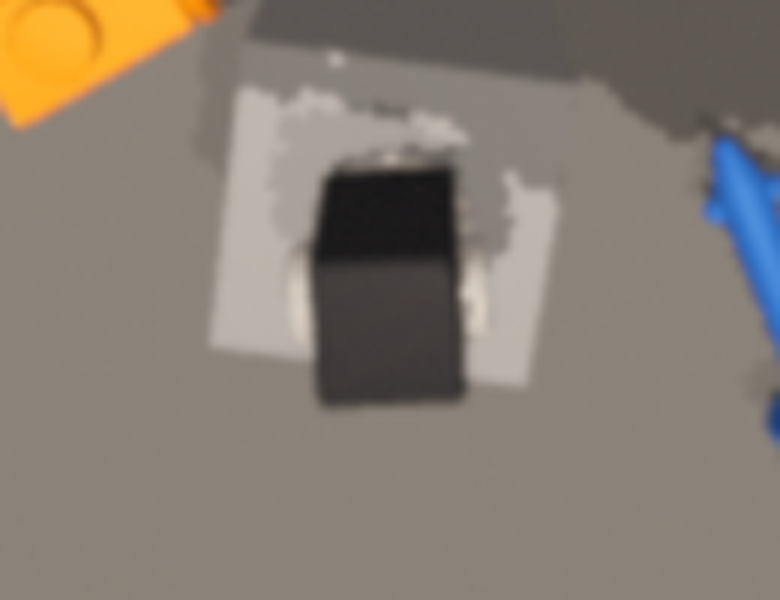

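Run:
```python
from h import *
import workcell; print(workcell.hold_point_z)
T=np.load("w7T.npy");C=cam("wrist",T)
q=[(313,262),(462,255),(466,400),(320,407)]
for z in (.115,.12,.125):
  P=np.array([at_z(C,(187+x/6-.4,171+y/6-.4),z) for x,y in q]);print(z,np.round(P.mean(0),4),[round(np.linalg.norm(P[i]-P[i-1])*1000,1) for i in range(4)])
  e=(P[1]-P[0]+P[2]-P[3]);print("yaw",np.degrees(np.arctan2(-e[0],e[1])))
  e=(P[3]-P[0]+P[2]-P[1]);print("yaw",np.degrees(np.arctan2(e[1],e[0])))
# nearer
m=P
```

```text
0.0187
0.115 [ 0.4856 -0.3159  0.115 ] [np.float64(25.3), np.float64(23.4), np.float64(25.3), np.float64(23.6)]
yaw 15.675575357105878
yaw 14.353622194954253
0.12 [ 0.4833 -0.3164  0.12  ] [np.float64(24.8), np.float64(22.9), np.float64(24.7), np.float64(23.1)]
yaw 15.675575357105922
yaw 14.353622194954273
0.125 [ 0.481  -0.3168  0.125 ] [np.float64(24.3), np.float64(22.4), np.float64(24.2), np.float64(22.6)]
yaw 15.675575357105842
yaw 14.353622194954246
```

>>> step_arm(force=60, targets=[[[-2,0,0],[0,0,0],8.5],[[0,0,0],[0,-0.25,1.4],8.5],[[0,0,0],[1,-0.25,1.35],8.5],[[0,0,0],[3,0,0],8.0],[[0,0,0],[3,0,0],7.0],[[0,0,0],[3,0,0],6.0],[[0,0,0],[2,0,0],5.5],[[0,0,0],[0.8,0,0],5.0],[[0,0,0],[0,0,0],5.0],[[0,0,0],[0,0,0],5.0]])

```text
clock: 13.0
tcp_pos: [0.484, -0.3161, 0.0828]
orientation: [0.702, -0.091, 0.701, 0.09]
wrist_force: [-0.2, 0.6, 0.1]
finger_gap: 0.05
```

Run:
```python
from h import *
T=tool();np.save("w8T.npy",T);print(np.round(T,4))
im=read_camera("wrist");np.save("w8.npy",im);save("w8c",im[180:384,150:360],3.5 if 0 else 2.9)
im=read_camera("side");save("s8",im[210:330,220:360],5)
```

```text
[[ 8.000e-04 -2.534e-01  9.674e-01  4.840e-01]
 [-5.000e-04  9.674e-01  2.534e-01 -3.161e-01]
 [-1.000e+00 -7.000e-04  7.000e-04  8.280e-02]
 [ 0.000e+00  0.000e+00  0.000e+00  1.000e+00]]
```

View pics/w8c.png

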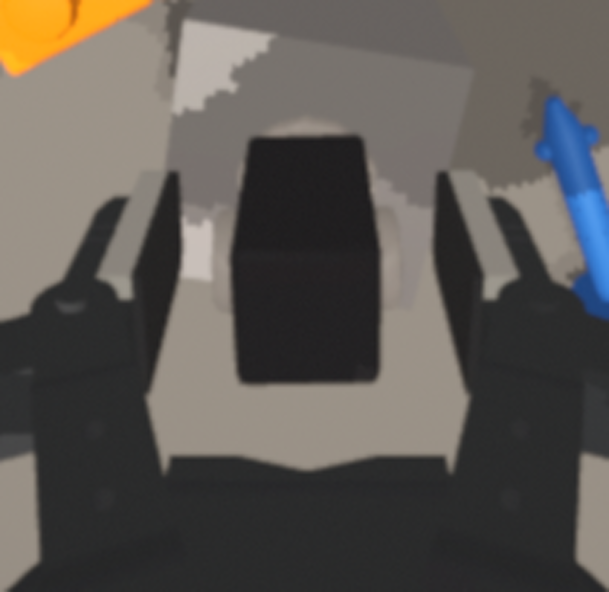

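View pics/s8.png

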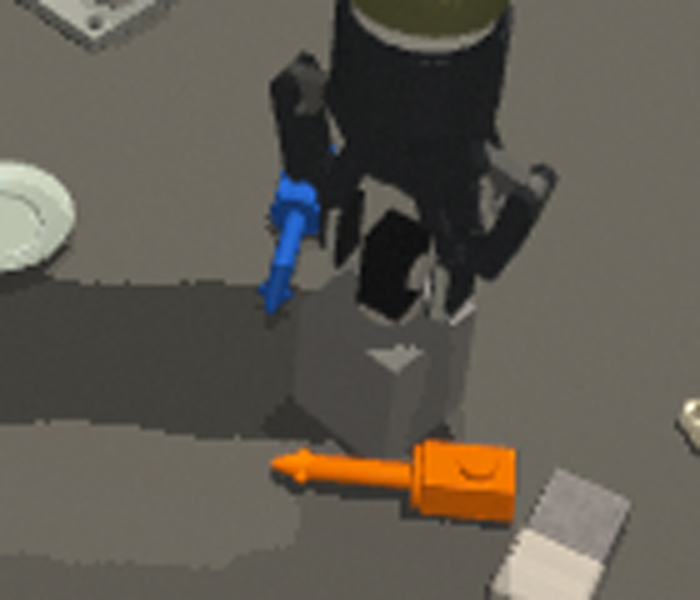

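>>> step_arm(force=60, targets=[[[0,0,0],[0,0,0],4],[[0,0,0],[0,0,0],3.5],[[0,0,0],[0,0,0],3],[[0,0,0],[0,0,0],2.0],[[0,0,0],[0,0,0],1.0],[[0,0,0],[0,0,0],1.0],[[0,0,0],[0,0,0],1.0],[[0,0,0],[0,0,0],1.0],[[0,0,0],[0,0,0],1.0],[[0,0,0],[0,0,0],1.0]])

```text
clock: 14.1
tcp_pos: [0.4836, -0.3164, 0.0837]
orientation: [0.702, -0.091, 0.701, 0.09]
wrist_force: [-2.0, 0.2, 7.7]
finger_gap: 0.0235
```

>>> step_arm(targets=[[[0,0,0],[-0.5,0,0],1],[[0,0,0],[-1,0,0],1],[[0,0,0],[-1.5,0,0],1],[[0,0,0],[-2,0,0],1],[[0,0,0],[-2,0,0],1],[[0,0,0],[-2,0,0],1],[[0,0,0],[-2,0,0],1],[[0,0,0],[-2,0,0],1],[[0,0,0],[0,0,0],1],[[0,0,0],[0,0,0],1]])

```text
clock: 15.1
tcp_pos: [0.4832, -0.3159, 0.2123]
orientation: [0.701, -0.09, 0.701, 0.09]
wrist_force: [0.9, 0.1, -2.1]
finger_gap: 0.0236
```

Run:
```python
from h import *
T=tool();np.save("w9T.npy",T);print(np.round(T,4),get_state()["wrist_force"],get_state()["ft_torque"])
im=read_camera("wrist");np.save("w9.npy",im);save("w9c",im[180:384,150:360],2.9)
im=read_camera("side");save("s9",im[180:330,220:360],4)
```

```text
[[ 5.000e-04 -2.533e-01  9.674e-01  4.832e-01]
 [-3.000e-04  9.674e-01  2.533e-01 -3.159e-01]
 [-1.000e+00 -4.000e-04  4.000e-04  2.123e-01]
 [ 0.000e+00  0.000e+00  0.000e+00  1.000e+00]] [ 0.89568541  0.12780472 -2.06421394] [ 0.02417276  0.02221427 -0.00795067]
```

View pics/w9c.png

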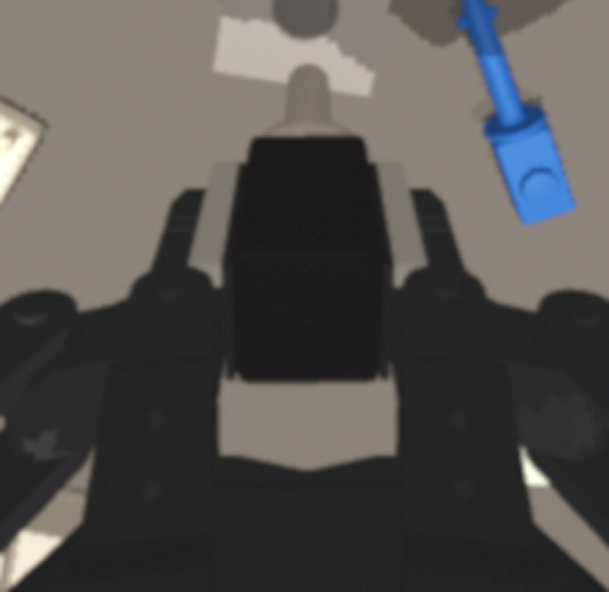

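View pics/s9.png

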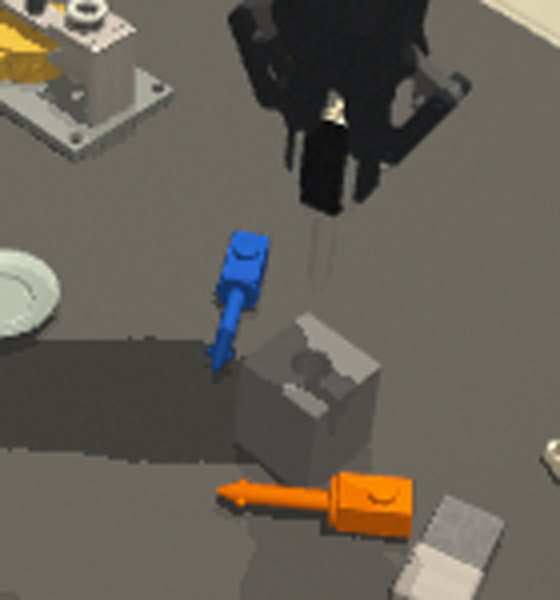

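Run:
```python
from h import *
im=np.load("w9.npy");save("w9d",im[180:240,225:285],10)
m=camera_model("wrist");X=np.array(m["T_tool_cam"]);C=(np.array([[m["fx"],0,m["cx"]],[0,m["fy"],m["cy"]],[0,0,1]]),X[:3,:3],X[:3,3])
f=lambda P:np.round((proj(C,P)-[225,180]+.5)*10,0)
for z in (-.003,-.0015,0,.0015,.003):
  print(z,"tip",f((.0787,0,z))[0],"cone base",f([(.0677,-.006,z),(.0677,.006,z)]).tolist(),"disc nearest",f((.0117,0,z-.015))[0],"block front top",f([(-.0363,-.012,z-.013),(-.0363,.012,z-.013)]).tolist(),"back",f([(-.0363,-.012,z+.013),(-.0363,.012,z+.013)]).tolist())
```

```text
-0.003 tip [316. 202.] cone base [[242.0, 247.0], [389.0, 247.0]] disc nearest [317. 342.] block front top [[48.0, 801.0], [589.0, 801.0]] back [[65.0, 1280.0], [571.0, 1280.0]]
-0.0015 tip [316. 218.] cone base [[243.0, 265.0], [389.0, 265.0]] disc nearest [317. 365.] block front top [[49.0, 830.0], [588.0, 830.0]] back [[65.0, 1306.0], [570.0, 1306.0]]
0 tip [316. 235.] cone base [[243.0, 282.0], [389.0, 282.0]] disc nearest [317. 387.] block front top [[50.0, 860.0], [587.0, 860.0]] back [[66.0, 1331.0], [569.0, 1331.0]]
0.0015 tip [316. 251.] cone base [[243.0, 299.0], [389.0, 299.0]] disc nearest [317. 410.] block front top [[51.0, 888.0], [586.0, 888.0]] back [[67.0, 1357.0], [569.0, 1357.0]]
0.003 tip [316. 268.] cone base [[243.0, 316.0], [389.0, 316.0]] disc nearest [317. 432.] block front top [[52.0, 917.0], [585.0, 917.0]] back [[68.0, 1382.0], [568.0, 1382.0]]
```

View pics/w9d.png

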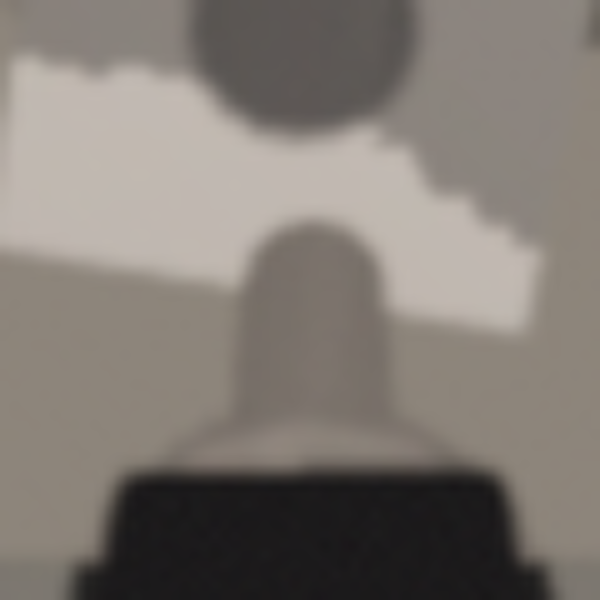

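>>> step_arm(targets=[[[0,0,0],[0,2,1.2],1],[[0,0,0],[0,3.2,1.87],1],[[0,0,0],[0,3.2,1.87],1],[[0,0,0],[0,3.2,1.87],1],[[0,0,0],[0,3.2,1.87],1],[[0,0,0],[0,3.2,1.87],1],[[0,0,0],[0,3.2,1.87],1],[[0,0,0],[0,3.2,1.87],1],[[0,0,0],[0,3.2,1.87],1],[[0,0,0],[0,2.0,1.2],1]])

```text
clock: 16.2
tcp_pos: [0.5756, 0.017, 0.2107]
orientation: [0.7, -0.091, 0.702, 0.091]
wrist_force: [0.7, 0.1, -1.4]
finger_gap: 0.0235
```

>>> step_arm(targets=[[[0,0,0],[0,1.4,0.5],1],[[0,0,0],[0,0.2,0.1],1],[[0,0,0],[0,0,0],1],[[0,0,0],[0,0,0],1],[[0,0,0],[0,0,0],1],[[0,0,0],[0,0,0],1],[[0,0,0],[0,0,0],1],[[0,0,0],[0,0,0],1],[[0,0,0],[0,0,0],1],[[0,0,0],[0,0,0],1]])

```text
clock: 17.2
tcp_pos: [0.5779, 0.0314, 0.2123]
orientation: [0.701, -0.09, 0.701, 0.09]
wrist_force: [0.6, -0.2, -1.7]
finger_gap: 0.0233
```

Run:
```python
from h import *
T=tool();np.save("w10T.npy",T);print(np.round(T,4),get_state()["wrist_force"],get_state()["ft_torque"])
plan((.580,.0306,T[2,3]))
im=read_camera("wrist");np.save("w10.npy",im);save("w10c",im[150:300,190:340],4)
im=read_camera("side");save("s10",im[120:230,180:300],5)
np.save("s10.npy",im)
t=read_camera("top");np.save("t10.npy",t);save("t10",t[150:240,170:270],6)
```

```text
[[ 1.000e-04 -2.532e-01  9.674e-01  5.779e-01]
 [ 0.000e+00  9.674e-01  2.532e-01  3.140e-02]
 [-1.000e+00  0.000e+00  1.000e-04  2.123e-01]
 [ 0.000e+00  0.000e+00  0.000e+00  1.000e+00]] [ 0.59758141 -0.16765671 -1.7164752 ] [ 0.00101545 -0.03791631 -0.00158257]
shift cm (cur axes) [ 0.   -0.13  0.19] dist 0.23
```

View pics/w10c.png

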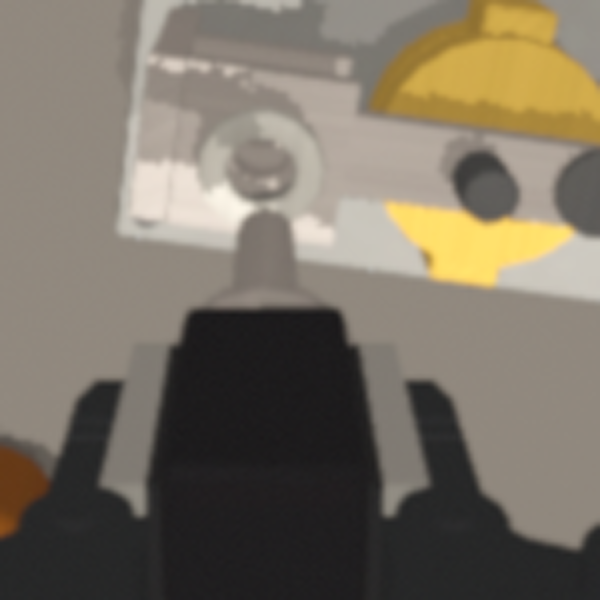

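View pics/s10.png

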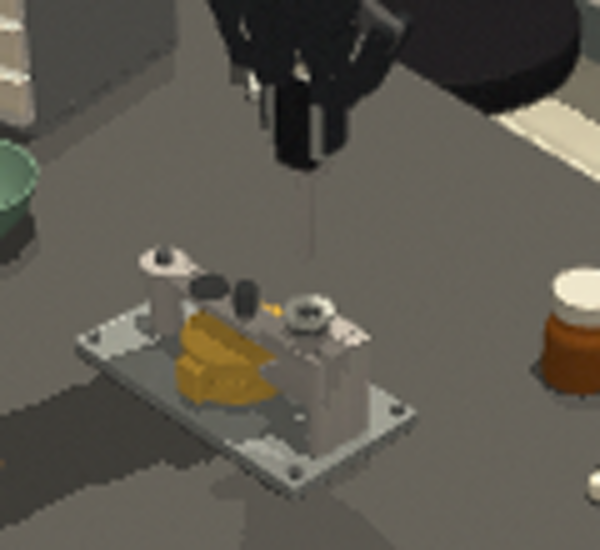

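Run:
```python
from h import *
from scipy.optimize import least_squares
W10=cam("wrist",np.load("w10T.npy"));S=cam("side")
Ws=[cam("wrist",np.load(f"w{i}T.npy")) for i in (1,4,5)];A=cam("top")
wp=(254.6,190.4); sp=(180+309/5-.4,120+312/5-.4)
for z in (.09,.095,.098,.1,): print(z,at_z(W10,wp,z)[:2],at_z(S,sp,z)[:2])
obs=[(Ws[0],(212.2,226.2)),(Ws[1],(255.4,211.9)),(Ws[2],(256.2,261.1)),(A,(232.7,193.3)),(W10,wp),(S,sp)]
r=least_squares(lambda X:np.concatenate([(proj(C,X)[0]-p) for C,p in obs]),[.58,.03,.1]);print(r.x,np.round(r.fun,2))
T=np.load("w10T.npy")
for x in (.0787,.0677,.0117): print("pin in side, crop",(proj(S,(T@[x,0,0,1])[:3])[0]-[180,120]+.4)*5)
```

```text
0.09 [0.58079576 0.03066912] [0.58567857 0.04096667]
0.095 [0.5792383  0.03028535] [0.58136589 0.03529956]
0.098 [0.57830382 0.03005509] [0.57877829 0.03189929]
0.1 [0.57768084 0.02990159] [0.57705322 0.02963245]
[0.57873098 0.03051892 0.09939535] [-0.21  0.17 -0.18 -0.65 -0.25 -0.34 -0.01  0.46  0.34  0.95  0.26 -0.16]
pin in side, crop [308.0091312 264.0384173]
pin in side, crop [307.91211778 248.58730759]
pin in side, crop [307.40087508 167.16282543]
```

>>> step_arm(targets=[[[0,0,0],[0,-0.1,0.1],1],[[0,0,0],[1,0,0],1],[[0,0,0],[1,0,0],1],[[0,0,0],[1,0,0],1],[[0,0,0],[0.5,0,0],1],[[0,0,0],[0.4,0,0],1],[[0,0,0],[0.3,0,0],1],[[0,0,0],[0,0,0],1],[[0,0,0],[0,0,0],1],[[0,0,0],[0,0,0],1]])

```text
clock: 18.35
tcp_pos: [0.5794, 0.0307, 0.1707]
orientation: [0.702, -0.09, 0.701, 0.09]
wrist_force: [0.6, -1.0, -1.6]
finger_gap: 0.0237
```

Run:
```python
from h import *
T=tool();np.save("w11T.npy",T);print(np.round(T[:3,3],4),np.round(get_state()["wrist_force"],2),np.round(get_state()["ft_torque"],3))
im=read_camera("wrist");np.save("w11.npy",im);save("w11c",im[150:270,190:310],5)
im=read_camera("side");save("s11",im[140:200,210:270],10)
```

```text
[0.5794 0.0307 0.1707] [ 0.63 -0.96 -1.62] [-0.059  0.086  0.015]
```

View pics/w11c.png

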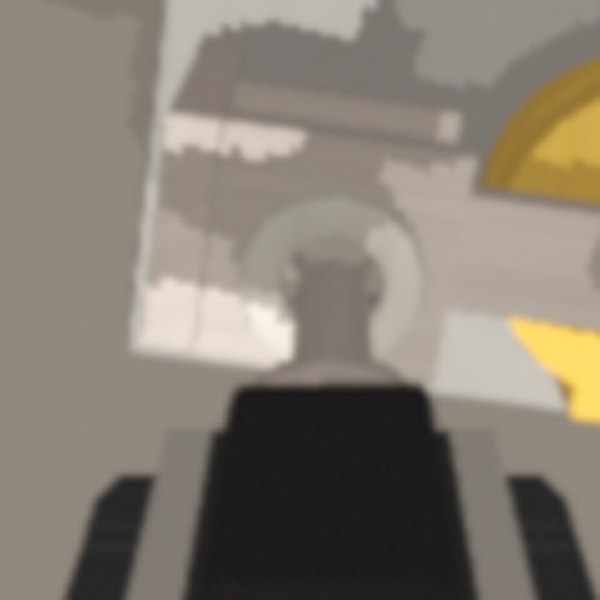

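View pics/s11.png

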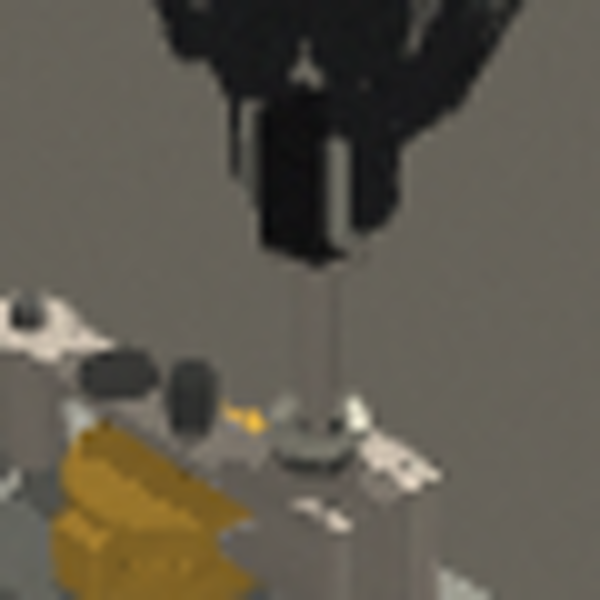

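>>> step_arm(targets=[[[0,0,0],[0.3,0,0],1],[[0,0,0],[0.3,0,0],1],[[0,0,0],[0.3,0,0],1],[[0,0,0],[0.3,0,0],1],[[0,0,0],[0.3,0,0],1],[[0,0,0],[0.3,0,0],1],[[0,0,0],[0,0,0],1],[[0,0,0],[0,0,0],1],[[0,0,0],[0,0,0],1],[[0,0,0],[0,0,0],1]])

```text
clock: 19.45
tcp_pos: [0.5792, 0.0307, 0.1525]
orientation: [0.701, -0.09, 0.701, 0.09]
wrist_force: [0.6, 0.1, -1.3]
finger_gap: 0.0232
```

Run:
```python
from h import *
T=tool();print(np.round(T[:3,3],4),np.round(get_state()["wrist_force"],2),np.round(get_state()["ft_torque"],3))
```

```text
[0.5792 0.0307 0.1525] [ 0.59  0.11 -1.34] [ 0.027 -0.02   0.002]
```

>>> step_arm(targets=[[[0,0,0],[0.3,0,0],1],[[0,0,0],[0.3,0,0],1],[[0,0,0],[0.3,0,0],1],[[0,0,0],[0.3,0,0],1],[[0,0,0],[0.3,0,0],1],[[0,0,0],[0.3,0,0],1],[[0,0,0],[0.2,0,0],1],[[0,0,0],[0,0,0],1],[[0,0,0],[0,0,0],1],[[0,0,0],[0,0,0],1]])

```text
clock: 20.45
tcp_pos: [0.5792, 0.0307, 0.1325]
orientation: [0.701, -0.09, 0.701, 0.09]
wrist_force: [0.9, -0.3, -1.4]
finger_gap: 0.0231
```

Run:
```python
from h import *
T=tool();print(np.round(T[:3,3],4),np.round(get_state()["wrist_force"],2),np.round(get_state()["ft_torque"],3))
```

```text
[0.5792 0.0307 0.1325] [ 0.89 -0.29 -1.36] [ 0.068 -0.061 -0.011]
```

>>> step_arm(targets=[[[0,0,0],[0.3,0,0],1],[[0,0,0],[0.3,0,0],1],[[0,0,0],[0.3,0,0],1],[[0,0,0],[0.3,0,0],1],[[0,0,0],[0.3,0,0],1],[[0,0,0],[0.2,0,0],1],[[0,0,0],[0,0,0],1],[[0,0,0],[0,0,0],1],[[0,0,0],[0,0,0],1],[[0,0,0],[0,0,0],1]])

```text
clock: 21.45
tcp_pos: [0.5789, 0.0307, 0.1153]
orientation: [0.701, -0.09, 0.701, 0.09]
wrist_force: [1.2, 0.6, -1.0]
finger_gap: 0.0233
```

Run:
```python
from h import *
T=tool();print(np.round(T[:3,3],4),np.round(get_state()["wrist_force"],2),np.round(get_state()["ft_torque"],3))
im=read_camera("side");save("s12",im[140:200,210:270],10)
```

```text
[0.5789 0.0307 0.1153] [ 1.16  0.62 -0.97] [ 0.106 -0.081 -0.053]
```

View pics/s12.png

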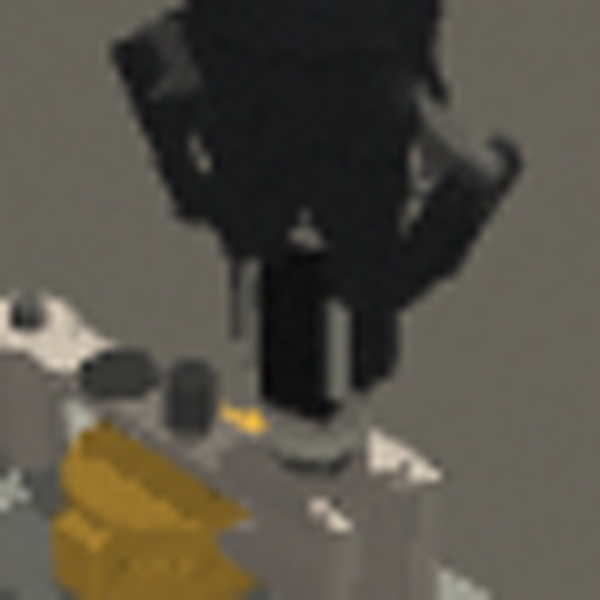

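>>> step_arm(targets=[[[0,0,0],[0.05,0,0],1],[[0,0,0],[0.05,0,0],1],[[0,0,0],[0.05,0,0],1],[[0,0,0],[0.05,0,0],1],[[0,0,0],[0.05,0,0],1],[[0,0,0],[0.05,0,0],1],[[0,0,0],[0,0,0],1],[[0,0,0],[0,0,0],1],[[0,0,0],[0,0,0],1],[[0,0,0],[0,0,0],1]])

```text
clock: 22.5
tcp_pos: [0.5791, 0.0307, 0.1123]
orientation: [0.701, -0.09, 0.701, 0.09]
wrist_force: [0.6, -0.1, -2.4]
finger_gap: 0.0232
```

>>> step_arm(targets=[[[0,0,0],[0.05,0,0],1],[[0,0,0],[0.05,0,0],1],[[0,0,0],[0.05,0,0],1],[[0,0,0],[0.05,0,0],1],[[0,0,0],[0,0,0],1],[[0,0,0],[0,0,0],1],[[0,0,0],[0,0,0],1],[[0,0,0],[0,0,0],1],[[0,0,0],[0,0,0],1],[[0,0,0],[0,0,0],1]])

```text
clock: 23.5
tcp_pos: [0.5791, 0.0307, 0.1104]
orientation: [0.701, -0.09, 0.701, 0.09]
wrist_force: [-1.7, -0.4, 1.9]
finger_gap: 0.0231
```

>>> step_arm(targets=[[[0,0,0],[0.05,0,0],1],[[0,0,0],[0.05,0,0],1],[[0,0,0],[0.05,0,0],1],[[0,0,0],[0.05,0,0],1],[[0,0,0],[0,0,0],1],[[0,0,0],[0,0,0],1],[[0,0,0],[0,0,0],1],[[0,0,0],[0,0,0],1],[[0,0,0],[0,0,0],1],[[0,0,0],[0,0,0],1]])

```text
clock: 24.5
tcp_pos: [0.5791, 0.0307, 0.1083]
orientation: [0.701, -0.09, 0.701, 0.09]
wrist_force: [-1.6, -0.0, 5.4]
finger_gap: 0.0235
```

Run:
```python
from h import *
f=[]
for i in range(4):
    read_camera("top") if i else None
    f.append(get_state()["wrist_force"])
T=tool();print(np.round(T,4),np.round(f,2),np.round(get_state()["ft_torque"],3))
```

```text
[[ 0.000e+00 -2.533e-01  9.674e-01  5.791e-01]
 [ 1.000e-04  9.674e-01  2.533e-01  3.070e-02]
 [-1.000e+00  1.000e-04  0.000e+00  1.083e-01]
 [ 0.000e+00  0.000e+00  0.000e+00  1.000e+00]] [[-1.57 -0.01  5.4 ]
 [-1.3  -0.69  4.32]
 [-2.35 -0.87  5.36]
 [-2.84  0.2   5.08]] [0.013 0.411 0.007]
```

>>> step_arm(targets=[[[0,0,0],[0.05,0,0],1],[[0,0,0],[0.05,0,0],1],[[0,0,0],[0.05,0,0],1],[[0,0,0],[0.05,0,0],1],[[0,0,0],[0,0,0],1],[[0,0,0],[0,0,0],1],[[0,0,0],[0,0,0],1],[[0,0,0],[0,0,0],1],[[0,0,0],[0,0,0],1],[[0,0,0],[0,0,0],1]])

```text
clock: 25.65
tcp_pos: [0.5791, 0.0307, 0.1068]
orientation: [0.701, -0.09, 0.701, 0.09]
wrist_force: [-3.3, 0.6, 7.8]
finger_gap: 0.0234
```

Run:
```python
from h import *
f=[]
for i in range(8):
    read_camera("side") if i else None
    f.append(get_state()["wrist_force"])
T=tool();print(np.round(T[:3,3],4),np.round(f,2)[:,2],np.mean(f,0),np.round(get_state()["ft_torque"],3))
im=read_camera("side");save("s13",im[140:200,210:270],10)
```

```text
[0.5791 0.0307 0.1068] [7.75 7.61 8.01 7.55 7.26 7.38 6.64 8.3 ] [-3.05791272  0.35627705  7.56153886] [-0.     0.621 -0.   ]
```

View pics/s13.png

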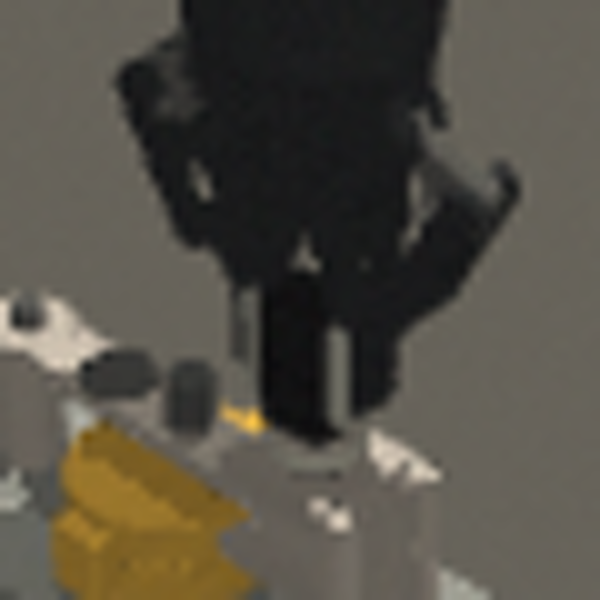

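>>> step_arm(targets=[[[0,0,0],[0.03,0,0],1],[[0,0,0],[0.03,0,0],1],[[0,0,0],[0,0,0],1],[[0,0,0],[0,0,0],1],[[0,0,0],[0,0,0],1],[[0,0,0],[0,0,0],1],[[0,0,0],[0,0,0],1],[[0,0,0],[0,0,0],1],[[0,0,0],[0,0,0],1],[[0,0,0],[0,0,0],1]])

```text
clock: 27.05
tcp_pos: [0.5791, 0.0307, 0.1063]
orientation: [0.702, -0.09, 0.701, 0.09]
wrist_force: [-3.3, 0.1, 8.4]
finger_gap: 0.0235
```

Run:
```python
from h import *
f=[]
for i in range(6):
    read_camera("side") if i else None
    f.append(get_state()["wrist_force"])
T=tool();print(np.round(T[:3,3],4),np.mean(f,0))
```

```text
[0.5791 0.0307 0.1063] [-3.25134186 -0.05315135  8.39690921]
```

>>> step_arm(targets=[[[0,0,0],[0,0,0],2.4],[[0,0,0],[0,0,0],2.5],[[0,0,0],[0,0,0],2.6],[[0,0,0],[0,0,0],2.6],[[0,0,0],[0,0,0],2.6],[[0,0,0],[0,0,0],2.6],[[0,0,0],[0,0,0],2.6],[[0,0,0],[0,0,0],2.6],[[0,0,0],[0,0,0],2.6],[[0,0,0],[0,0,0],2.6]])

```text
clock: 28.3
tcp_pos: [0.5792, 0.0308, 0.1062]
orientation: [0.702, -0.09, 0.701, 0.09]
wrist_force: [-3.3, -0.0, 7.8]
finger_gap: 0.0262
```

Run:
```python
from h import *
f=[]
for i in range(5):
    read_camera("side") if i else None
    f.append(get_state()["wrist_force"])
T=tool();print(np.round(T[:3,3],4),np.mean(f,0),get_state()["finger_gap"])
```

```text
[0.5792 0.0307 0.1063] [-3.17637575 -0.04032906  7.95410096] 0.0259511125147415
```

>>> step_arm(targets=[[[0,0,0],[0.02,0,0],2.75],[[0,0,0],[0.02,0,0],2.9],[[0,0,0],[0.01,0,0],3.05],[[0,0,0],[0,0,0],3.2],[[0,0,0],[0,0,0],3.6],[[0,0,0],[0,0,0],4.2],[[0,0,0],[0,0,0],5],[[0,0,0],[0,0,0],5.5],[[0,0,0],[0,0,0],5.5],[[0,0,0],[0,0,0],5.5]])

```text
clock: 29.5
tcp_pos: [0.5791, 0.0307, 0.1051]
orientation: [0.701, -0.09, 0.701, 0.09]
wrist_force: [0.0, 0.0, -0.1]
finger_gap: 0.0552
```

Run:
```python
from h import *
print(get_state()["wrist_force"])
im=read_camera("side");save("s14",im[140:200,210:270],10)
im=read_camera("wrist");np.save("w14.npy",im);save("w14",im[150:384,130:380],2.4)
```

```text
[ 0.03628439  0.03033824 -0.06714906]
```

View pics/s14.png

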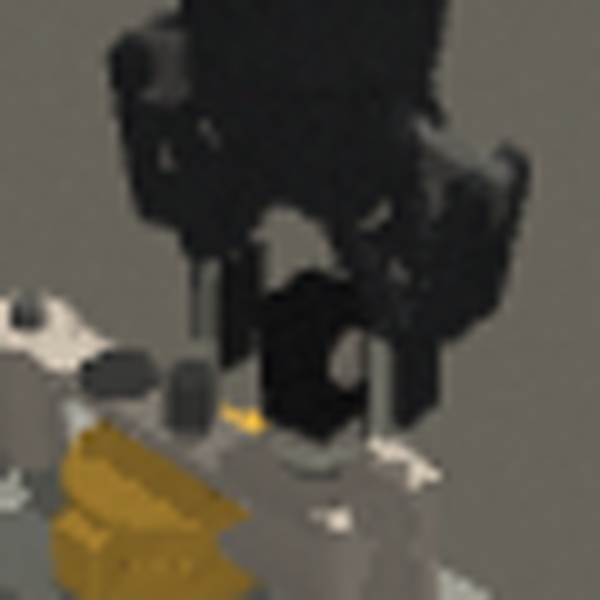

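View pics/w14.png

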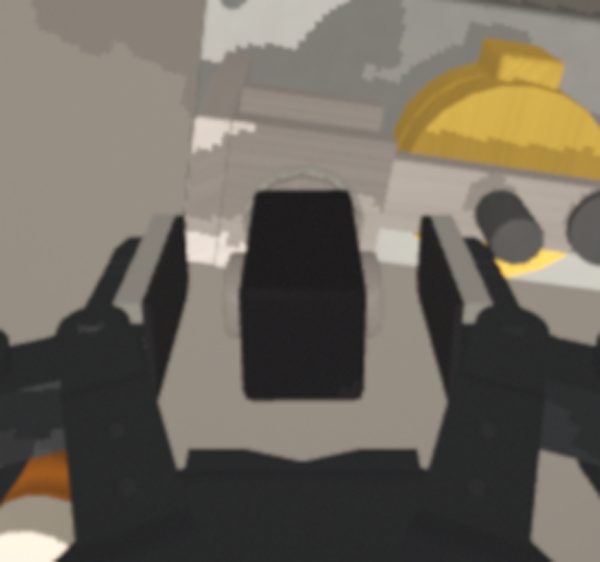

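>>> step_arm(targets=[[[0,0,0],[-0.5,0,0],5.5],[[0,0,0],[-1,0,0],5.5],[[0,0,0],[-2,0,0],5.5],[[0,0,0],[-2,0,0],5.5],[[0,0,0],[-2.5,0,0],5.5],[[0,0,0],[-2.5,0,-1],5.5],[[0,0,0],[-1,0,-2],8.5],[[0,0,0],[0,0,-2],8.5],[[0,0,0],[0,0,0],8.5],[[0,0,0],[0,0,0],8.5]])

```text
clock: 30.6
tcp_pos: [0.5311, 0.018, 0.2211]
orientation: [0.702, -0.09, 0.701, 0.09]
wrist_force: [1.0, 0.9, 0.1]
finger_gap: 0.0851
```

Run:
```python
from h import *
T=tool();np.save("w15T.npy",T);print(np.round(T[:3,3],4))
im=read_camera("wrist");np.save("w15.npy",im)
C=cam("wrist",T);p=proj(C,(.579,.031,.12))[0];x,y=p.astype(int); x0,y0=x-60,y-50; print(x0,y0)
save("w15c",im[y0:y0+100,x0:x0+130],6)
im=read_camera("side");save("s15",im[130:210,200:280],8)
```

```text
[0.5311 0.018  0.2211]
196 191
```

View pics/w15c.png

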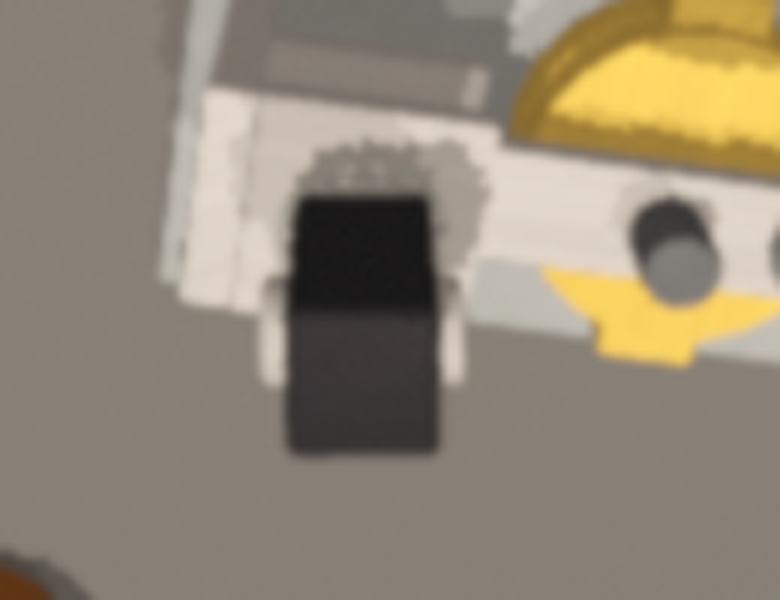

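View pics/s15.png

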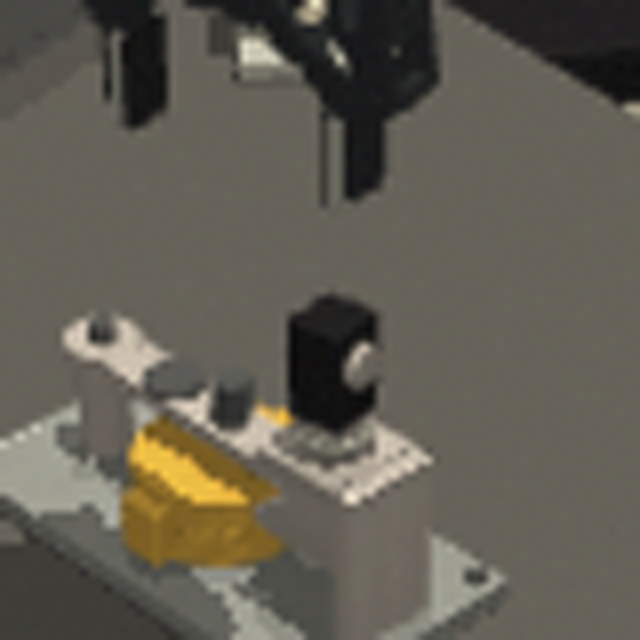

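Run:
```python
import cv2,numpy as np
# (name, origin row, origin col, scale)
for n,r0,c0,s in [("s12",140,210,10),("s13",140,210,10),("s14",140,210,10),("s15",130,200,8)]:
    g=cv2.imread(f"pics/{n}.png",0).astype(float)
    for c in (240,241,242):
        col=g[:, int((c-c0+.5)*s)-3:int((c-c0+.5)*s)+4].mean(1)
        rows=np.arange(176,190,.1); v=np.interp((rows-r0+.5)*s,np.arange(len(col)),col)
        # first crossing of 60 after dark
        i=np.argmax((v>55)&(np.arange(len(v))>0)&(np.maximum.accumulate(v<40)))
        print(n,c,round(rows[i],2),end="; ")
    print()
```

```text
s12 240 181.4; s12 241 181.6; s12 242 181.8; 
s13 240 183.7; s13 241 184.1; s13 242 183.8; 
s14 240 183.2; s14 241 183.6; s14 242 183.8; 
s15 240 183.1; s15 241 183.6; s15 242 183.6;
```

Run:
```python
from h import *
im=read_camera("top");save("t16",im); print(hand_in(),get_state()["clock"])
```

```text
the job is handed in; nothing more can be done
the job is handed in; nothing more can be done
```

View pics/t16.png

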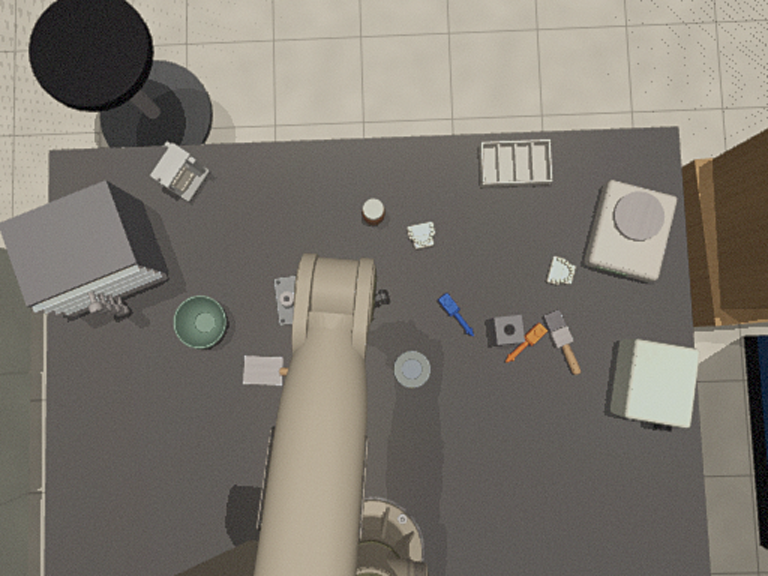

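The job is handed in at about 31 s, and my last checks agree that the pin is locked in the fork with the bar shut. I got no verdict back, so that rests on the checks below.

- **Bar:** I pushed it by the knob until it hit its stop, at about 10 N. It lies parallel to the plate in the pictures.
- **Pin:** I lifted it with the jaws closed to 23.5 mm, so both buttons were flush. It slid through fork and bar eye with no contact force on the way, on an axis of about x 0.579, y 0.031 m.
- **Pressing:** the cup first touched with the shoulder about 99.5 mm up. I pressed to roughly 10 N: about 4.4 mm down by the force reading, 4.9 mm by the arm's travel. I then opened the jaws in steps.
- **Lock:** side pictures show the pin rose only about 1.6 mm after release, which leaves the cup 2.3 to 3.3 mm down. Unlocked, it would have risen over 4 mm. The balls themselves could not be seen.
- **Clearance:** the pin stands upright and the gripper is well clear. The bystanders in the last top picture have not moved; the arm hid part of that view.

**Not caused by the arm, as far as I saw:** the blue and orange look-alikes stood upright in the first pictures and now lie on the bench. They already looked toppled in the wrist pictures before the arm came near them.

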